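# Exchange the keyed electrodes of the analyser's electrode module

## Robot

A 6-joint arm with a two-finger parallel gripper is mounted at the origin on a cart in front of the work surface, level with it; the furniture and walls round the work are solid. World frame = base frame: x ahead of the robot, y to its left, z up, the work surface at z = 0. Lengths are in m, angles in rad, forces in N, time in s.
With the tool pointing down it reaches from about 0.25 to 0.775 m from the base axis. Payload 4 kg.
Tool frame: the origin (TCP) lies midway between the tips of the shut fingers; the grasp point (between the pads) lies 19 mm behind it (robot.tcp_to_grasp is the distance from the TCP to the grasp point, in m); z points along the fingers, y is the line along which they close (so a half turn about z gives the same grasp; the last joint's range is limited). The gripper opens to 94 mm and grips with 3 to 60 N. Pads are 16 mm wide; open, the fingers measure 119 mm over their backs; the gripper's body (75 mm by 177 mm) begins 78 mm behind the grasp point.
Start: joints at [-1.288, 0.087, 1.371, -0, 1.684, -0.103], TCP at [0.207, -0.51, 0.166] pointing down, gripper open.
Joint ranges: [-3.1, 3.1], [-0.76, 2.03], [0.27, 2.55], [-1.08, 4.22], [0.17, 2.65], [-2.57, 2.57]. Speed limits (rad/s): [2.79, 2.79, 3.14, 3.14, 3.14, 3.14].

## Interface

Orientations are given as [roll, pitch, yaw] about the fixed x, y, z axes, in that order (R = Rz(yaw) Ry(pitch) Rx(roll)).
In Python, from bench import robot, viewer gives the robot as it stands. The module is installed in compiled form; this text tells all that it offers.
- The arm moves only by the shell command python3 -m handwheel 'ROWS' [OPENING]. ROWS is JSON, a list of rows, each a list of 6 numbers: the shift along the tool's x, y, z in units of 0.2 m (1.0 is 0.2 m), then the turn, a rotation vector about the tool's x, y, z in units of 30 degrees (1.0 is 30 degrees). In form: [[x, y, z, wx, wy, wz], ...]. A call has 1 to 10 rows; each row is the pose to reach, as a shift and turn from the pose commanded when the call began, along the tool's axes at that moment; what a row does not reach only later rows make up. A row lasts 1/12 s, in which the tool goes at most 41.7 mm and 7.16 degrees, less where a joint would pass 70% of its speed; a pose out of reach is approached as far as the arm can. A call with a number of a shift or a turn outside -1 to 1 is refused whole. A call with a gripper value outside its range is refused whole. OPENING is the gripper's target within -1 to 1 (shut at 1, half-way at 0, fully open at -1), set as the call begins (- or left out, the last holds). The fingers move at their own pace and stop on an object; the grip force is fixed at half the most. Time passes only in rows, so rows that repeat a pose let the fingers close. It gives the time, the measured TCP pose, the force, the opening and the grip force at its end, in the units of the state.
- robot.get_obs(): the state, without advancing time (a new reading comes with each control period).
- viewer.snapshot(name): name is "scene" or "side" or "wrist"; returns the picture (400x640x3 uint8, red, green, blue); there is no depth.
- viewer.calibration(name): a dict with "fx", "fy", "cx", "cy" (pixels), "k1" (the pictures are not rectified: a ray, as slopes to the right and down, at radius r is drawn at 1 + k1 r^2 times it, then the intrinsics apply), "R" (3x3) and "t" (3): a world point X has camera coordinates R X + t. Camera axes: x right, y down, z forward; pixel columns grow to the right and rows downward; lengths in m; the calibration is good to about 2 mm. A picture is of the moment at which its call begins: read the wrist's pose just before it. calibration takes no time and is no camera call; for the wrist camera it gives the pose at the moment of the call.
- robot.close_job(): hands the job in; it is judged then, once.
The state is a dict: "time": time; "joint_positions": joint angles; "qvel": joint speeds; "joint_torque": joint torques, N m; "tool_pos": TCP position; "ee_rot": TCP orientation; "wrist_force": force on the tool from outside, world axes, zero at the start; "wrist_torque": the same for the moment, N m; "width": finger opening in m; "finger_force": force on a finger pad.
Only numpy, scipy, OpenCV 4.12 (cv2) and the standard library are available. Lean on these libraries where they do the work, as an engineer would, in place of code of your own. Each camera call takes 0.05 s, during which the arm holds its last target. There are 200 camera calls.

## Task

Exchange the electrodes: take any spent ones out of the module's wells and put them in the waste box, then fit the new ones from the tray, each into the well of its own size, turned so that its flat matches the flat of the well, and fully home. Then slide the retaining fork all the way forward over them, put the lock key down through the fork into the lock, feel for the angle at which it drops in, turn it clockwise as far as it goes and leave it there. Leave the bottles and vials where they stand.

Things in the scene. Friction and masses are not known exactly. Their poses are not given: they have to be found in the camera images.
- module: Electrode module: fixed grey block on the deck, 128 (x) x 212 (y) x 34 mm. Origin at the centre of its underside; x points to its back, y to its left, z up; its front (-x) faces the robot within about 0.3 rad. Three D-shaped wells in a row at x = -32 mm, a lock behind them, a sliding fork on top between guide rails (at both ends, up to z = 49 mm).
- well_small (a point): Centre of the mouth of the small well, on the block's top face (module x = -32, y = -62, z = 34 mm); axes as the module's. 24 mm deep (floor at module z = 10 mm), round, radius 17.5 mm, with one flat (white insert) across its front (-x) side, 13.0 mm from the axis: 1.5 mm clearance all round its electrode.
- well_medium (a point): Centre of the mouth of the medium well, on the block's top face (module x = -32, y = 0, z = 34 mm); axes as the module's. As the small one, but radius 20.5 mm and flat 15.2 mm from the axis.
- well_large (a point): Centre of the mouth of the large well, on the block's top face (module x = -32, y = 62, z = 34 mm); axes as the module's. As the small one, but radius 23.5 mm and flat 17.3 mm from the axis.
- lock (a point): Lock axis at the block's top face (module x 32, y -31, z 34 mm); axes as the module's. A 23 mm bore, 12 mm deep, then a stiff steel rotor (0.08 N m) with a slot 21 x 8 mm, 12 mm deep, left at an unknown angle: slot within 0.35 rad either side of module x. The key turns it clockwise (from above) to a stop 1.25 rad clockwise of module x. The drawn-back fork covers the bore.
- fork (a joint): Travel of the retaining fork (m): 0 drawn back, 0.040 fully forward (stop). 5 mm steel plate, underside 6.5 mm above the block's top, slides along module -x, friction 2 N. Forward, its tines pass either side of the stems 2.5 mm above the shoulders of seated electrodes (one standing higher blocks it) and its 25 mm hole comes over the lock; dots mark the open line, bars the stop.
- fork_knob (a point): Centre of the top of the fork's upright round black knob, 17 mm in diameter and 24 mm tall, standing on the fork plate; it moves with the fork.
- new_small: New small electrode: D-section body 28 mm tall, radius 16 mm, with a flat (pale strip) on its own -x side 11.5 mm from the axis; on it an upright round black stem, 14 mm in diameter, 38 mm tall (66 mm in all). Origin on the axis at the underside, z up. 55 g. Stands upright in the tray, turned any way.
- new_medium: New medium electrode: as the small one, but radius 19 mm and flat 13.7 mm from the axis. 70 g.
- new_large: New large electrode: as the small one, but radius 22 mm and flat 15.8 mm from the axis. 90 g.
- old_small: Spent small electrode, of the same shape and size as the new small one (same origin and axes), standing fully home in the small well. May be absent.
- old_medium: Spent medium electrode, of the same shape and size as the new medium one (same origin and axes), standing fully home in the medium well. May be absent.
- old_large: Spent large electrode, of the same shape and size as the new large one (same origin and axes), standing fully home in the large well. May be absent.
- tray: Fixed shallow aluminium tray 112 x 186 mm, rim 16 mm high, floor 3 mm, on which the electrodes stand. Origin at the centre of its underside.
- lock_key: T-handled key, 76 mm long, upright in its stand. Origin at its bottom end, z up. From the bottom: blade 18 (x) x 5 (y) mm to z = 12.5; round collar 20 mm in diameter to 34.5; shank 10 mm to 54; black handle bar 54 (x) x 10 (y) mm to 76. In the stand the collar rests on the top. In the lock its origin is at module z = 22 mm while the blade rests on the rotor, 10 mm when it has dropped in.
- key_stand: Fixed grey stand, 60 x 60 mm foot, 48 x 48 x 30 mm block with a slot for the key's blade (21 x 7.5 mm, along its x, 14 mm deep). Origin at the centre of its underside.
- reagent_bottle_0: Bystander: white reagent bottle 35 x 58 x 78 mm.
- reagent_bottle_1: Bystander: brown reagent bottle 35 x 58 x 78 mm.
- vial_a: Bystander: brown calibrator vial 22 mm in diameter, 45 mm tall, left of the tray.
- vial_b: Bystander: the same kind of vial, between the module and the key stand.
- waste_box: Fixed open grey box for spent parts, 100 (x) x 110 (y) x 50 mm outside, walls and floor 3 mm. Origin at the centre of its underside, z up.

How it is judged:
By the outcome, as a careful person would: the job done as asked, in the order asked, and still so for the second after the job is handed in, with the robot touching nothing.
Of old_small, old_medium, old_large only 1 to 3 are there at a start; the rules pass over those that are not, and their reading is None.
At some moment in a run one of new_small, new_medium, new_large may be knocked a few centimetres aside while the robot is not near it.
It also fails if it takes over 210 s, if anything falls off the work surface, if the arm or the gripper's body presses on something with over 40 N, if the wrist force passes 120 N, or if a joint passes its speed limit or range.

## Working session

There is one attempt and no reset: what is moved stays moved. The work goes in short steps, Python scripts to look and compute and a shell command to move; the robot and the scene stay as the last step left them, time stands still between calls to the robot, and variables do not carry over. Pictures are saved under pics/ and viewed, at most 14 in all, crops included, and the job is handed in when it is done.

```bash
mkdir -p pics; cat > h.py <<'E'
import numpy as np, cv2
from bench import robot, viewer
from scipy.spatial.transform import Rotation as Ro
def snap(name,fn=None):
    c=viewer.calibration(name); im=viewer.snapshot(name)[:,:,::-1].copy()
    if fn: cv2.imwrite('pics/'+fn+'.png',im)
    return im,c
def ray(c,uv):
    u=np.array([[(uv[0]-c['cx'])/c['fx'],(uv[1]-c['cy'])/c['fy']]])[0]
    s=u.copy()
    for _ in range(20): s=u/(1+c['k1']*(s@s))
    R=np.array(c['R']);t=np.array(c['t'])
    return -R.T@t, R.T@np.array([s[0],s[1],1])
def onz(c,uv,z):
    o,d=ray(c,uv); return o+d*(z-o[2])/d[2]
def proj(c,X):
    p=np.array(c['R'])@np.array(X)+np.array(c['t']); s=p[:2]/p[2]; s=s*(1+c['k1']*(s@s))
    return np.array([c['fx']*s[0]+c['cx'],c['fy']*s[1]+c['cy']])
E
python3 - <<'E'
from h import *
o=robot.get_obs(); print(o)
a,c=snap('scene','s0'); b,c2=snap('side','d0'); w,c3=snap('wrist','w0')
for k in (c,c2,c3): print({x:np.round(k[x],4).tolist() for x in k})
cv2.imwrite('pics/two.png',np.vstack([a,b])[:, :] if 0 else a)
E
```

```text
{'time': 0.0, 'joint_positions': array([-1.28810563e+00,  8.79399554e-02,  1.37223825e+00,  2.03589328e-05,
        1.68363822e+00, -1.03090554e-01]), 'qvel': array([-4.54299256e-04,  1.34814223e-03,  9.59561725e-04, -6.30012453e-05,
       -1.58901701e-03,  3.24742383e-04]), 'joint_torque': array([-2.78440559e-03, -3.40188539e+01, -3.02428865e+01,  7.13937893e-02,
        3.30113468e-02, -1.57850241e-04]), 'tool_pos': array([ 0.20678189, -0.50894887,  0.16452065]), 'ee_rot': array([-3.13938277e+00, -2.48971439e-04,  3.85783241e-01]), 'wrist_force': array([-0.36484901, -0.00549496,  0.23504423]), 'wrist_torque': array([-0.02111431,  0.01340659, -0.01592985]), 'finger_force': 0.0, 'width': 0.09409984007780746}
{'fx': 420.0658, 'fy': 420.0658, 'cx': 317.3368, 'cy': 198.9273, 'k1': 0.0155, 'R': [[-0.7244, -0.6891, -0.0206], [-0.2369, 0.2768, -0.9313], [0.6475, -0.6697, -0.3637]], 't': [0.4895, 0.1924, 0.8679]}
{'fx': 428.3954, 'fy': 428.3954, 'cx': 321.5696, 'cy': 206.6693, 'k1': -0.0717, 'R': [[-0.9694, -0.2449, -0.014], [-0.0952, 0.4282, -0.8986], [0.2261, -0.8699, -0.4384]], 't': [0.557, 0.0545, 1.381]}
{'fx': 280.7992, 'fy': 280.7992, 'cx': 326.1209, 'cy': 200.164, 'k1': -0.0195, 'R': [[0.3764, -0.9265, -0.0024], [-0.8899, -0.3623, 0.2771], [-0.2576, -0.1022, -0.9608]], 't': [-0.5492, -0.0282, 0.393]}
```

View pics/s0.png

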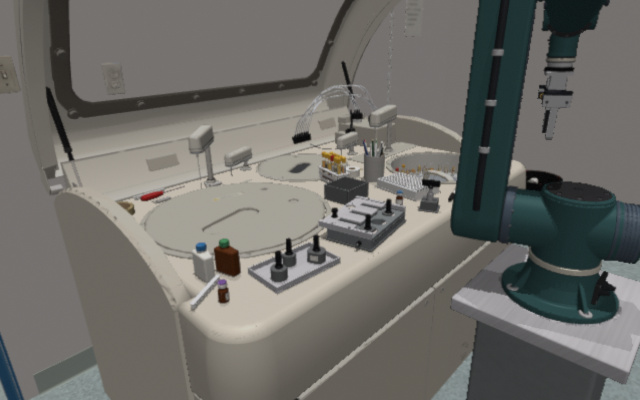

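View pics/d0.png

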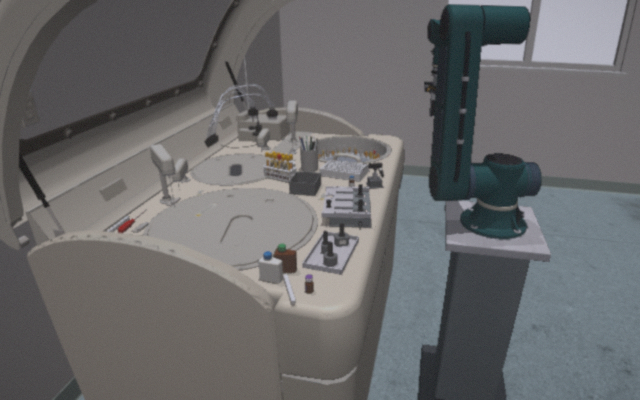

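The scene view shows the tray near (293,265), the module near (365,220), the key stand near (430,195) and the waste box near (346,188). Next I get rough positions from these.

```bash
cat >> h.py <<'E'
def T():
    o=robot.get_obs(); return np.array(o['tool_pos']),Ro.from_euler('xyz',o['ee_rot']).as_matrix()
def go(target,yaw=None,show=True):
    """units for the move from the present measured pose to TCP target pointing straight down with given tool yaw"""
    p,R=T(); d=R.T@(np.array(target)-p)/0.2
    y=Ro.from_matrix(R).as_euler('xyz')[2] if yaw is None else yaw
    w=Ro.from_matrix(R.T@Ro.from_euler('xyz',[np.pi,0,y]).as_matrix()).as_rotvec()/np.radians(30)
    print('ROW',np.round(d,3).tolist(),np.round(w,3).tolist(),'rows>=',round(max(np.linalg.norm(d)*200/41.7,np.linalg.norm(w)*30/7.16),1))
E
python3 - <<'E'
from h import *
c=viewer.calibration('scene');c2=viewer.calibration('side');c3=viewer.calibration('wrist')
for n,uv,z in [('tray',(293,265),0.01),('module',(365,222),.03),('stand',(430,205),0.01),('waste',(346,188),.04),('knob',(361,245),.03),('vialb',(399,200),.03)]:
    print(n,onz(c,uv,z).round(3))
for n,uv,z in [('tray',(332,252),0.01),('module',(347,206),.03),('stand',(375,183),0.01),('waste',(306,182),.04)]:
    print(n,onz(c2,uv,z).round(3))
p,R=T(); Rc=np.array(c3['R']);cp=-Rc.T@np.array(c3['t'])
print('cam in tool',R.T@(cp-p),'fwd in tool',R.T@Rc[2],'right',R.T@Rc[0])
E
python3 -c "
import cv2
a=cv2.imread('pics/s0.png')[160:300,230:460];cv2.imwrite('pics/s0c.png',cv2.resize(a,None,fx=3.4,fy=3.4,interpolation=cv2.INTER_CUBIC))"
```

```text
tray [0.472 0.295 0.01 ]
module [0.467 0.031 0.03 ]
stand [ 0.42  -0.234  0.01 ]
waste [ 0.662 -0.122  0.04 ]
knob [0.393 0.144 0.03 ]
vialb [ 0.488 -0.165  0.03 ]
tray [0.468 0.3   0.01 ]
module [0.477 0.036 0.03 ]
stand [ 0.417 -0.229  0.01 ]
waste [ 0.663 -0.113  0.04 ]
cam in tool [ 0.08183926  0.0002484  -0.21947843] fwd in tool [-2.77257383e-01 -3.94640000e-04  9.60795601e-01] right [1.01911224e-04 9.99999898e-01 4.40151473e-04]
```

View pics/s0c.png

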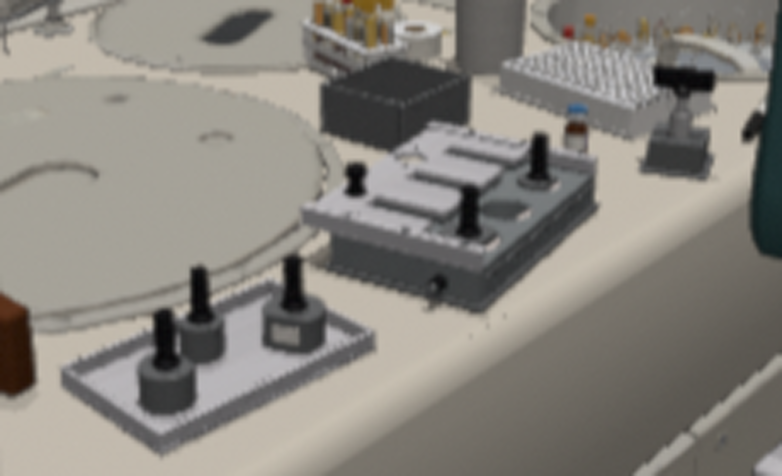

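The crop shows spent electrodes in the small and large wells. The medium well is empty, the three new electrodes stand in the tray, and the knob is at the fork's left-back. I'll move the wrist camera over the scene.

```bash
python3 -m handwheel '[[0.73,-0.71,-0.3,0,0,0],[0.73,-0.71,-0.3,0,0,0],[0.73,-0.71,-0.3,0,0,0],[0.73,-0.71,-0.3,0,0,0],[0.73,-0.71,-0.3,0,0,0]]' -1
python3 -m handwheel '[[0.73,-0.71,-0.2,0,0,0],[0.73,-0.71,-0.2,0,0,0],[0.73,-0.71,-0.2,0,0,0],[0.73,-0.71,-0.2,0,0,0],[0.73,-0.71,-0.2,0,0,0]]'
python3 -m handwheel '[[0.73,-0.71,-0.2,0,0,0.74],[0.73,-0.71,-0.2,0,0,0.74],[0.73,-0.71,-0.2,0,0,0.74],[0.73,-0.71,-0.2,0,0,0.74],[0.73,-0.71,-0.2,0,0,0.74],[0.73,-0.71,-0.2,0,0,0.74],[0.73,-0.71,-0.2,0,0,0.74],[0.73,-0.71,-0.2,0,0,0.74]]'
python3 - <<'E'
from h import *
print(T()[0],robot.get_obs()['qvel'].round(3)); w,c=snap('wrist','w1')
print(-np.array(c['R']).T@c['t'])
E
```

```text
time: 0.57
tool_pos: [0.2874, -0.3247, 0.2246]
ee_rot: [-3.141, -0.0, 0.385]
wrist_force: [0.5, 0.3, 1.2]
width: 0.0941
finger_force: 0.0
time: 0.98
tool_pos: [0.3692, -0.1381, 0.2649]
ee_rot: [3.141, -0.0, 0.385]
wrist_force: [0.4, -1.0, 0.1]
width: 0.0939
finger_force: 0.0
time: 1.65
tool_pos: [0.451, 0.0473, 0.3041]
ee_rot: [3.141, 0.001, 0.001]
wrist_force: [0.3, -0.7, 0.2]
width: 0.0938
finger_force: 0.0
[0.45096924 0.04726527 0.30409364] [-0.045 -0.02   0.024 -0.009  0.003 -0.003]
[0.53306398 0.04753367 0.52350075]
```

View pics/w1.png

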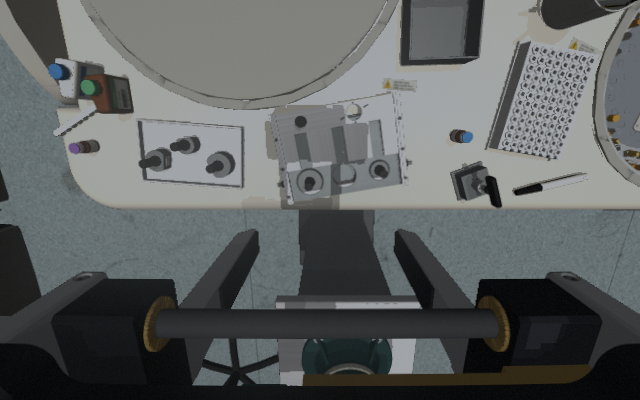

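The view shows the tray at (190,152), the module at (345,155), the key stand at (475,182), the waste box at (440,30) and the vials at (83,147) and (462,136). Next come closer overhead views of the module, tray and stand.

```bash
python3 -m handwheel '[[-0.3,0.1,0.7,0,0,0],[-0.3,0.1,0.7,0,0,0],[-0.3,0.1,0.7,0,0,0],[-0.3,0.1,0.7,0,0,0],[-0.3,0.1,0.7,0,0,0],[-0.3,0.1,0.7,0,0,0],[-0.3,0.1,0.7,0,0,0]]' | head -2
python3 - <<'E'
from h import *
w,c=snap('wrist','wm'); np.save('cm.npy',c,allow_pickle=True)
cv2.imwrite('pics/wmz.png',cv2.resize(w[20:250,170:510],None,fx=2.3,fy=2.3,interpolation=cv2.INTER_CUBIC))
E
python3 -m handwheel '[[0.1,-0.95,-0.1,0,0,0],[0.1,-0.95,-0.1,0,0,0],[0.1,-0.95,-0.1,0,0,0],[0.1,-0.95,-0.1,0,0,0],[0.1,-0.95,-0.1,0,0,0],[0.1,-0.95,-0.1,0,0,0],[0.1,-0.95,-0.1,0,0,0]]' | head -2
python3 - <<'E'
from h import *
w,c=snap('wrist','wt'); np.save('ct.npy',c,allow_pickle=True)
cv2.imwrite('pics/wtz.png',cv2.resize(w[20:250,120:460],None,fx=2.3,fy=2.3,interpolation=cv2.INTER_CUBIC))
E
```

```text
time: 2.28
tool_pos: [0.3927, 0.0257, 0.1671]
time: 2.92
tool_pos: [0.4132, 0.2182, 0.1871]
```

View pics/wmz.png

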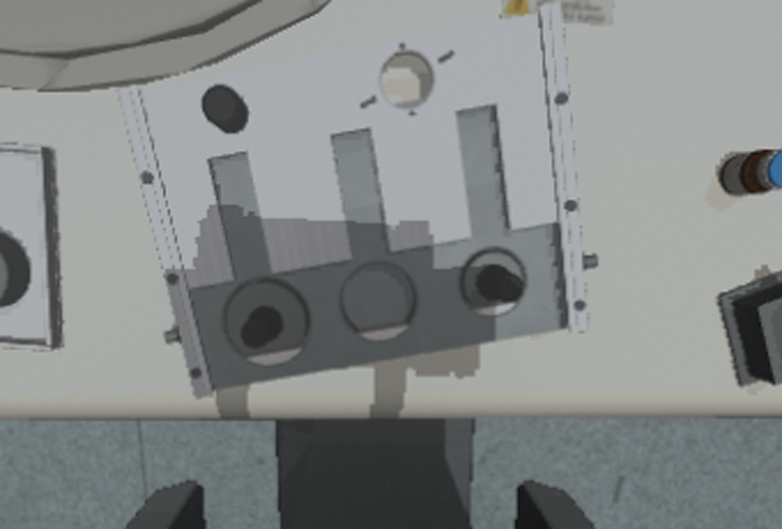

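View pics/wtz.png

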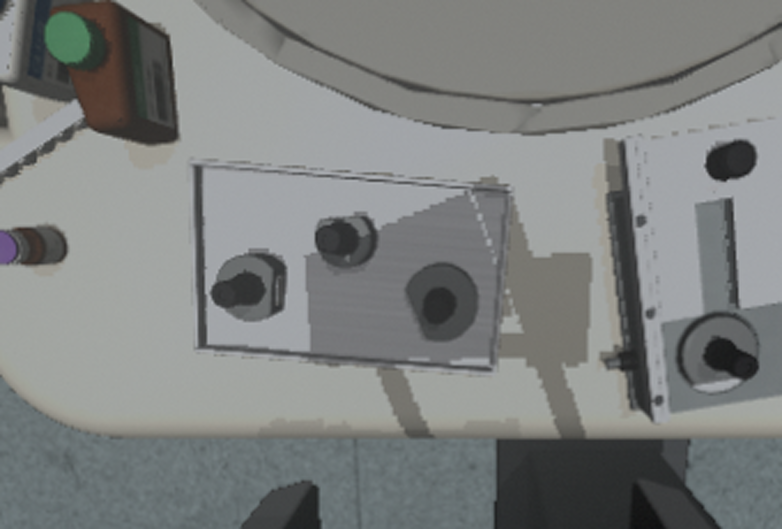

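The module crop shows the well rims at about (267,322), (378,300) and (494,281), the fork hole at (406,80) and the knob at (225,108). The tray crop shows medium at (248,288) with its flat to the right, small at (345,240), and large at (440,300) with its flat seemingly to the left. Next I measure these.

```bash
cat > det.py <<'E'
from h import *
def circ(im,c,uv,r,z,rad=6,S=6,win=2.2):
    """circle of true radius r (m) at height z near pixel uv -> world point (Hough on upscaled crop)"""
    o,d=ray(c,uv); P=onz(c,uv,z); depth=(np.array(c['R'])@P+c['t'])[2]
    rp=c['fx']*r/depth; h=int(rp*win+rad); u0,v0=int(uv[0])-h,int(uv[1])-h
    g=cv2.cvtColor(im,cv2.COLOR_BGR2GRAY)[max(v0,0):v0+2*h,max(u0,0):u0+2*h]; u0,v0=max(u0,0),max(v0,0)
    g=cv2.GaussianBlur(cv2.resize(g,None,fx=S,fy=S,interpolation=cv2.INTER_CUBIC),(0,0),2.5)
    q=cv2.HoughCircles(g,cv2.HOUGH_GRADIENT,1,4,param1=60,param2=8,minRadius=int(S*(rp-.8)),maxRadius=int(S*(rp+1)))
    if q is None: return None
    q=q[0]; uvs=(q[:,:2]+.5)/S-.5+[u0,v0]
    k=[i for i in range(len(q)) if np.linalg.norm(uvs[i]-uv)<rad][:3]
    return [(uvs[i].round(1).tolist(),round(float(q[i,2]/S),1),round(float(rp),1),onz(c,uvs[i],z).round(4).tolist()) for i in k]
E
cat > a1.py <<'E'
from det import *
w=cv2.imread('pics/wm.png');c=np.load('cm.npy',allow_pickle=True).item()
f=lambda x,y:(170+x/2.3,20+y/2.3)
for n,uv,r,z in [('wl',f(267,322),.0235,.034),('wm',f(378,300),.0205,.034),('ws',f(494,281),.0175,.034),('hole',f(406,80),.0125,.0455),('knob',f(222,105),.0085,.0695),
  ('oldLtop',f(260,328),.007,.076),('oldStop',f(505,288),.007,.076)]:
    print(n)
    for q in circ(w,c,uv,r,z) or []: print('  ',q)
g=lambda x,y:(120+x/2.3,20+y/2.3)
w=cv2.imread('pics/wt.png');c=np.load('ct.npy',allow_pickle=True).item()
for n,uv,r,z in [('nm',g(248,288),.019,.031),('ns',g(345,240),.016,.031),('nl',g(440,300),.022,.031),('nmtop',g(225,293),.007,.069),('nstop',g(328,238),.007,.069),('nltop',g(438,308),.007,.069)]:
    print(n)
    for q in circ(w,c,uv,r,z) or []: print('  ',q)
E
python3 a1.py
```

```text
wl
wm
ws
   ([383.0, 142.5], 13.8, 14.2, [0.4472, -0.0446, 0.034])
   ([383.7, 141.7], 14.3, 14.2, [0.4483, -0.0454, 0.034])
   ([384.0, 142.3], 13.6, 14.2, [0.4474, -0.0458, 0.034])
hole
   ([346.5, 52.7], 11.3, 11.3, [0.546, 0.0029, 0.0455])
   ([346.5, 52.0], 10.7, 11.3, [0.5467, 0.0029, 0.0455])
   ([346.0, 53.2], 12.0, 11.3, [0.5455, 0.0034, 0.0455])
knob
   ([265.8, 64.7], 8.7, 8.2, [0.5299, 0.0881, 0.0695])
   ([265.2, 64.5], 8.0, 8.2, [0.5301, 0.0888, 0.0695])
   ([268.7, 69.3], 8.9, 8.2, [0.5254, 0.0854, 0.0695])
oldLtop
oldStop
   ([390.3, 144.8], 6.8, 6.4, [0.4479, -0.0444, 0.076])
   ([384.8, 141.7], 7.0, 6.4, [0.4513, -0.0382, 0.076])
   ([391.3, 145.2], 6.1, 6.4, [0.4475, -0.0455, 0.076])
nm
   ([229.0, 144.2], 15.2, 14.4, [0.464, 0.3469, 0.031])
   ([228.0, 144.0], 14.9, 14.4, [0.4642, 0.3483, 0.031])
   ([227.5, 144.7], 14.9, 14.4, [0.4633, 0.349, 0.031])
ns
   ([268.3, 122.8], 11.9, 12.4, [0.4911, 0.2934, 0.031])
   ([269.7, 122.5], 13.2, 12.4, [0.4915, 0.2917, 0.031])
   ([271.8, 123.5], 12.1, 12.4, [0.4903, 0.2889, 0.031])
nl
   ([311.2, 149.8], 16.3, 16.6, [0.4566, 0.2384, 0.031])
   ([311.3, 151.2], 17.2, 16.6, [0.4548, 0.2382, 0.031])
   ([311.7, 150.3], 16.4, 16.6, [0.4559, 0.2378, 0.031])
nmtop
   ([217.2, 147.2], 6.0, 5.9, [0.4635, 0.3484, 0.069])
   ([218.0, 146.8], 6.7, 5.9, [0.4639, 0.3474, 0.069])
   ([216.2, 146.8], 5.2, 5.9, [0.4639, 0.3496, 0.069])
nstop
   ([262.3, 123.5], 6.2, 6.0, [0.4907, 0.2928, 0.069])
   ([263.0, 119.3], 6.1, 6.0, [0.4954, 0.2918, 0.069])
   ([262.3, 124.2], 6.7, 6.0, [0.4899, 0.2929, 0.069])
nltop
```

```bash
cat > a2.py <<'E'
from det import *
import sys
w=cv2.imread('pics/wm.png');c=np.load('cm.npy',allow_pickle=True).item()
g=cv2.cvtColor(w,cv2.COLOR_BGR2GRAY)
cl=cv2.createCLAHE(6,(8,8)).apply(g); w2=cv2.cvtColor(cl,cv2.COLOR_GRAY2BGR)
f=lambda x,y:(170+x/2.3,20+y/2.3)
for n,uv,r,z in [('wl',f(267,322),.0235,.034),('wm',f(378,300),.0205,.034),('ws',f(494,281),.0175,.034),('Ltop',f(255,330),.007,.076)]:
    print(n)
    for q in circ(w2,c,uv,r,z) or []: print('  ',q)
# rail lines at z=.049
L=cv2.createLineSegmentDetector(0).detect(g)[0][:,0]
for s in L:
    l=np.hypot(s[2]-s[0],s[3]-s[1])
    if l>45 and 215<s[0]<440 and 10<s[1]<200:
        A,B=onz(c,s[:2],.0455),onz(c,s[2:],.0455); d=A-B
        a=np.arctan2(d[1],d[0]); print(s.round(0),round((a+np.pi/4)%(np.pi/2)-np.pi/4,4))
E
python3 a2.py
```

```text
wl
   ([286.2, 159.0], 19.2, 18.7, [0.4272, 0.076, 0.034])
   ([285.0, 158.8], 19.6, 18.7, [0.4274, 0.0774, 0.034])
   ([286.7, 159.7], 18.4, 18.7, [0.4264, 0.0754, 0.034])
wm
ws
   ([383.7, 141.8], 14.2, 14.2, [0.4481, -0.0454, 0.034])
   ([383.8, 142.5], 13.4, 14.2, [0.4472, -0.0456, 0.034])
   ([383.2, 141.2], 14.9, 14.2, [0.4489, -0.0447, 0.034])
Ltop
[409.  67. 417. 162.] 0.1622
[385.  65. 391. 118.] 0.173
[260.  51. 187.  62.] 0.1276
[417. 162. 255. 191.] 0.1737
[411. 113. 403.  26.] 0.1704
[277.  86. 287. 137.] 0.1705
[279. 200. 638. 197.] 0.0065
[229.  40. 310.   2.] 0.3827
[374. 122. 368.  69.] 0.1739
[261. 188. 249. 139.] 0.1759
[252.  49. 320.  16.] 0.4037
[273. 142. 322. 132.] 0.1984
```

```bash
python3 -m handwheel '[[0.17,1.0,0.1,0,0,0],[0.17,1.0,0.1,0,0,0],[0.17,1.0,0.1,0,0,0],[0.17,1.0,0.1,0,0,0],[0.17,1.0,0.1,0,0,0],[0.17,1.0,0.1,0,0,0]]' 0.04 | head -2
python3 -m handwheel '[[0,0.32,0.2,0,0,-0.325],[0,0.32,0.2,0,0,-0.325],[0,0.32,0.2,0,0,-0.325],[0,0.32,0.2,0,0,-0.325],[0,0.32,0.2,0,0,-0.325]]' | head -2
python3 - <<'E'
from h import *
print(T()[0],robot.get_obs()['ee_rot'],robot.get_obs()['width'])
w,c=snap('wrist','w2'); print('small well stem top proj',proj(c,[.4477,-.0452,.076]),proj(c,[.4477,-.0452,.034]),'tcp',proj(c,T()[0]))
go([.4477,-.0452,.045],.17)
E
```

```text
time: 3.47
tool_pos: [0.4452, 0.0088, 0.1646]
time: 3.88
tool_pos: [0.4451, -0.0478, 0.1257]
[ 0.44514744 -0.0477582   0.12565393] [ 3.14150496e+00 -1.67791828e-03  1.66323703e-01] 0.04489231823032176
small well stem top proj [324.08525583 201.40839297] [324.3562     191.11598422] tcp [325.70934942 221.19036866]
ROW [0.012, -0.009, 0.405] [0.001, -0.005, -0.004] rows>= 1.9
```

View pics/w2.png

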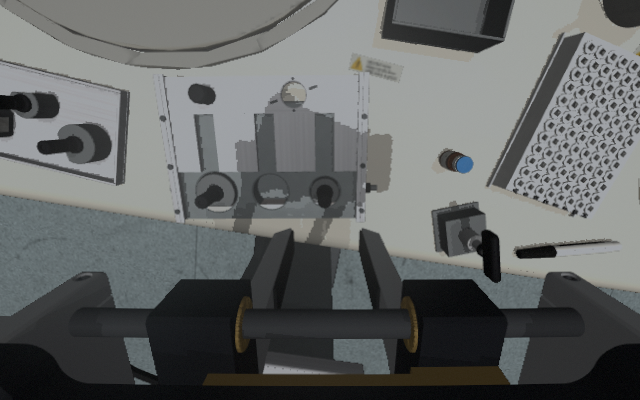

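The stem top shows at (324,202), as projected, and the fingers are centred at x≈326. I'll descend, grip and lift.

```bash
python3 -m handwheel '[[0.01,-0.01,0.2,0,0,0],[0.01,-0.01,0.3,0,0,0],[0.01,-0.01,0.4,0,0,0],[0.01,-0.01,0.4,0,0,0],[0.01,-0.01,0.4,0,0,0]]' | sed -n '2p;4,5p'
python3 -m handwheel '[[0,0,0,0,0,0],[0,0,0,0,0,0],[0,0,0,0,0,0],[0,0,0,0,0,0],[0,0,0,0,0,0],[0,0,0,0,0,0]]' 1
python3 -m handwheel '[[0,0,-0.1,0,0,0],[0,0,-0.2,0,0,0],[0,0,-0.3,0,0,0],[0,0,-0.4,0,0,0],[0,0,-0.4,0,0,0],[0,0,-0.4,0,0,0]]'
python3 - <<'E'
from h import *
w,c=snap('wrist','w3'); p,R=T(); print(p)
print('grasp proj',proj(c,p),proj(c,p-R[:,2]*.031))
cv2.imwrite('pics/w3z.png',cv2.resize(w[60:300,220:560],None,fx=2.3,fy=2.3,interpolation=cv2.INTER_CUBIC))
E
```

```text
tool_pos: [0.4464, -0.0442, 0.0449]
wrist_force: [0.7, 0.6, -0.2]
width: 0.045
time: 4.85
tool_pos: [0.4467, -0.0454, 0.045]
ee_rot: [3.141, -0.001, 0.168]
wrist_force: [-0.1, -0.1, 0.9]
width: 0.0086
finger_force: 0.0
time: 5.35
tool_pos: [0.4472, -0.0455, 0.1254]
ee_rot: [3.14, -0.002, 0.168]
wrist_force: [-0.1, 0.2, -1.0]
width: 0.0002
finger_force: 0.0
[ 0.44616226 -0.04529499  0.12390586]
grasp proj [325.66255894 222.04089848] [325.62758706 236.83821031]
```

View pics/w3z.png

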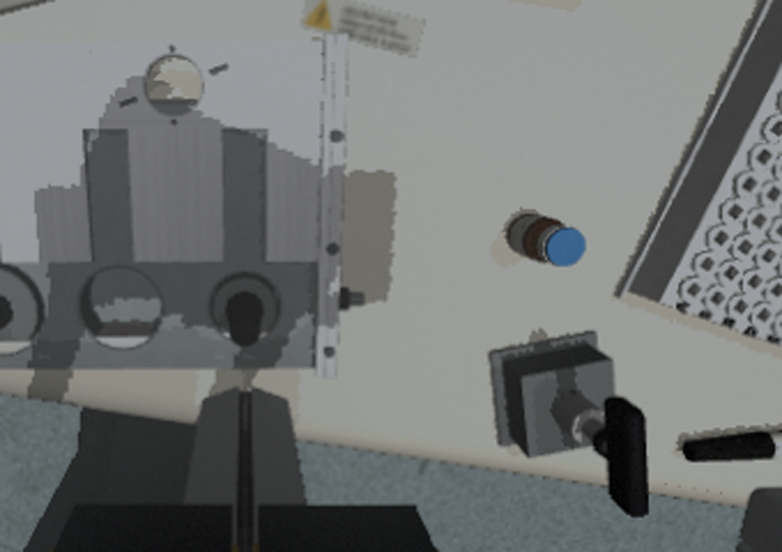

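The gripper missed. The stem still stands at crop (243,320), while the shut fingertips show at crop (243,390), lower than the TCP projection. I'll check the fingertip position in the fixed cameras.

```bash
python3 - <<'E'
from h import *
p,R=T(); out=[]
for n in ('scene','side'):
    im,c=snap(n,n+'3'); uv=proj(c,p); st=proj(c,[.4477,-.0452,.076]); print(n,uv,st,proj(c,p-R[:,2]*.1))
    x0,y0=int(uv[0])-50,int(uv[1])-55
    z=cv2.resize(im[y0:y0+100,x0:x0+100],None,fx=4,fy=4,interpolation=cv2.INTER_CUBIC)
    for q,col in((uv,(0,0,255)),(st,(0,255,0))):
        cv2.circle(z,(int((q[0]-x0)*4+2),int((q[1]-y0)*4+2)),3,col,-1)
    out.append(z)
cv2.imwrite('pics/chk.png',np.hstack(out))
E
```

```text
scene [389.08226099 183.75803858] [387.87465381 200.03296156] [390.6630684  147.84777739]
side [360.62072933 172.02641542] [359.8315772  184.86396591] [361.34661869 144.00305262]
```

View pics/chk.png

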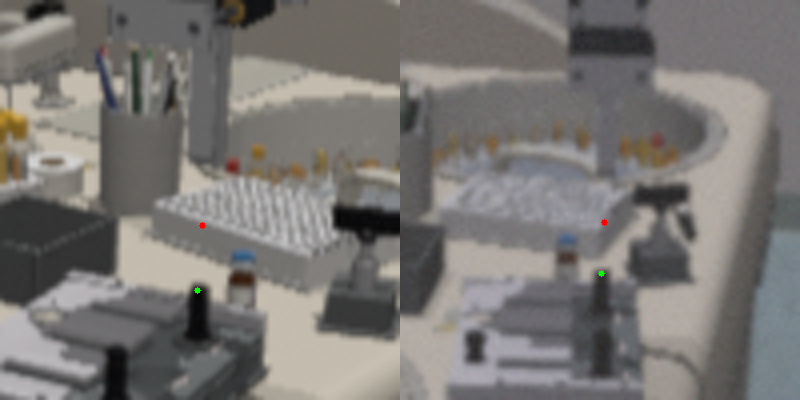

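Both fixed views show the shut fingertips about 42 mm above the reported TCP (red dot), so the true tips are short of it. I'll quantify this.

```bash
python3 - <<'E'
from h import *
print('tcp_to_grasp',robot.tcp_to_grasp, [a for a in dir(robot) if a[0]!='_'])
p,R=T()
c=viewer.calibration('wrist')
for d in (0,.02,.035,.04,.045,.05): print(d,proj(c,p+R@np.array([.008,0,-d])).round(1),proj(c,p+R@np.array([0,0,-d])).round(1))
for n in ('scene','side'):
    c=viewer.calibration(n); im=cv2.imread('pics/%s3.png'%n)
    for d in (.035,.04,.045,.05): print(n,d,proj(c,p-R[:,2]*d).round(1))
    u=int(round(proj(c,p-R[:,2]*.05)[0])); v=int(proj(c,p)[1])
    print(n,u,v,cv2.cvtColor(im,cv2.COLOR_BGR2GRAY)[v-25:v+3,u-3:u+4].mean(1).round().astype(int).tolist())
E
```

```text
tcp_to_grasp 0.0188 ['IKError', 'close_job', 'get_obs', 'tcp_to_grasp']
0 [326.2 212.4] [326.2 221.5]
0.02 [326.1 220.9] [326.1 230.7]
0.035 [326.1 228.3] [326.1 238.8]
0.04 [326.1 231. ] [326.1 241.7]
0.045 [326.1 233.8] [326.1 244.8]
0.05 [326.1 236.9] [326.1 248. ]
scene 0.035 [389.8 172. ]
scene 0.04 [389.9 170.2]
scene 0.045 [389.9 168.4]
scene 0.05 [390.  166.6]
scene 390 184 [97, 96, 97, 98, 98, 97, 96, 93, 85, 85, 113, 134, 143, 158, 179, 185, 176, 160, 156, 159, 157, 154, 158, 160, 148, 127, 114, 112]
side 0.035 [361.1 162.8]
side 0.04 [361.1 161.4]
side 0.045 [361.1 160. ]
side 0.05 [361.2 158.6]
side 361 172 [103, 105, 104, 103, 102, 105, 106, 109, 109, 113, 115, 114, 106, 101, 113, 130, 144, 150, 152, 150, 142, 134, 126, 125, 124, 121, 120, 112]
```

Tips sit about 40 mm behind the reported TCP, consistently in all three cameras, and the miss agrees with that. I'll use the tip as reference from here.

```bash
cat >> h.py <<'E'
TIP=0.040
def gt(tip,yaw=None): go([tip[0],tip[1],tip[2]-TIP],yaw)
E
python3 -m handwheel '[[0.01,0,0.15,0,0,0],[0.01,0,0.15,0,0,0],[0.01,0,0.15,0,0,0],[0.01,0,0.15,0,0,0],[0.01,0,0.15,0,0,0],[0.01,0,0.15,0,0,0],[0.01,0,0.15,0,0,0]]' 0.04 | sed -n '2p;4,5p'
python3 -m handwheel '[[0,0,0.15,0,0,0],[0,0,0.3,0,0,0],[0,0,0.4,0,0,0],[0,0,0.43,0,0,0],[0,0,0.43,0,0,0]]' | sed -n '2p;4,5p'
python3 -m handwheel '[[0,0,0,0,0,0],[0,0,0,0,0,0],[0,0,0,0,0,0],[0,0,0,0,0,0],[0,0,0,0,0,0],[0,0,0,0,0,0],[0,0,0,0,0,0]]' 1
```

```text
tool_pos: [0.449, -0.0451, 0.0955]
wrist_force: [-1.2, 0.4, -0.3]
width: 0.0431
tool_pos: [0.447, -0.0446, 0.0071]
wrist_force: [-0.7, -0.2, -0.3]
width: 0.0449
time: 7.08
tool_pos: [0.4491, -0.0451, 0.0095]
ee_rot: [3.141, -0.002, 0.168]
wrist_force: [-0.2, 0.7, 3.3]
width: 0.0135
finger_force: 30.0
```

```bash
python3 -m handwheel '[[0,0,-0.1,0,0,0],[0,0,-0.2,0,0,0],[0,0,-0.35,0,0,0],[0,0,-0.5,0,0,0],[0,0,-0.55,0,0,0],[0,0,-0.55,0,0,0],[0,0,-0.55,0,0,0]]' | sed -n '2p;4,6p'
python3 - <<'E'
from h import *
w,c=snap('wrist','w4'); np.save('c4.npy',c,allow_pickle=True)
cv2.imwrite('pics/w4z.png',cv2.resize(w[0:300,200:560],None,fx=2,fy=2,interpolation=cv2.INTER_CUBIC))
p,R=T();print(p)
for d in (.03,.04,.05):
  print(d,proj(c,p-R[:,2]*(d-.0095)))
E
```

```text
tool_pos: [0.4481, -0.0449, 0.1178]
wrist_force: [0.0, 0.9, -1.0]
width: 0.0132
finger_force: 30.0
[ 0.44727919 -0.04469318  0.11656069]
0.03 [325.71493494 231.27787022]
0.04 [325.70395833 236.48351315]
0.05 [325.69191392 242.1980549 ]
```

View pics/w4z.png

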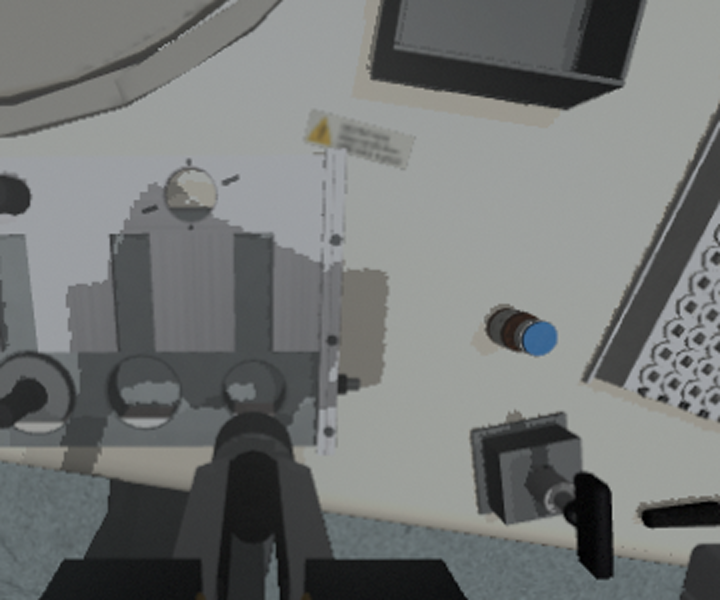

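The electrode is held: its shoulder shows below the fingers at crop (253,430), and the small well is now empty. The waste box front rim corners are at crop (372,78) and (627,82).

```bash
python3 - <<'E'
from h import *
c=np.load('c4.npy',allow_pickle=True).item()
A=onz(c,(200+372/2,39),.05);B=onz(c,(200+627/2,41),.05); print(A,B,np.linalg.norm(A-B))
d=(A-B)/np.linalg.norm(A-B); n=np.array([d[1],-d[0],0]); C=(A+B)/2+.05*n; print('yaw',np.arctan2(-d[0],d[1]),'box',C)
t=C-.022*d; print(t,'other',C+.022*d); gt([t[0],t[1],.12],.17)
E
```

```text
[ 0.60828531 -0.0733965   0.05      ] [ 0.62760977 -0.19045618  0.05      ] 0.11864402343206631
yaw 0.1636065597333399 box [ 0.66727985 -0.12378246  0.05      ]
[ 0.67086316 -0.14548868  0.05      ] other [ 0.66369655 -0.10207624  0.05      ]
ROW [1.018, 0.685, 0.179] [-0.002, 0.006, -0.003] rows>= 5.9
```

```bash
python3 -m handwheel '[[1.0,0.68,0,0,0,0],[1.0,0.68,0,0,0,0],[1.0,0.68,0,0,0,0],[1.0,0.68,0,0,0,0],[1.0,0.68,0,0,0,0],[1.0,0.68,0,0,0,0],[1.0,0.68,0,0,0,0],[1.0,0.68,0,0,0,0]]' | sed -n '2p;5,6p'
python3 -m handwheel '[[0,0,0.2,0,0,0],[0,0,0.35,0,0,0],[0,0,0.47,0,0,0],[0,0,0.47,0,0,0],[0,0,0.47,0,0,0]]' | sed -n '2p;4,6p'
python3 -m handwheel '[[0,0,0,0,0,0],[0,0,0,0,0,0],[0,0,0,0,0,0],[0,0,0,0,0,0],[0,0,-0.2,0,0,0],[0,0,-0.4,0,0,0],[0,0,-0.4,0,0,0],[0,0,-0.4,0,0,0]]' 0.04 | sed -n '2p;4,6p'
python3 - <<'E'
from h import *
gt([.4272,.0765,.12],.17)
E
```

```text
tool_pos: [0.6671, -0.1456, 0.1123]
width: 0.0132
finger_force: 30.0
tool_pos: [0.6654, -0.1442, 0.0224]
wrist_force: [0.0, 0.2, -0.8]
width: 0.0133
finger_force: 30.0
tool_pos: [0.6713, -0.1464, 0.1106]
wrist_force: [-0.5, 0.6, -0.7]
width: 0.0448
finger_force: 0.0
ROW [-1.018, -1.304, 0.137] [0.009, -0.018, -0.003] rows>= 8.0
```

```bash
python3 -m handwheel '[[-0.5,-0.65,0,0,0,0],[-0.5,-0.65,0,0,0,0],[-0.5,-0.65,0,0,0,0],[-0.5,-0.65,0,0,0,0],[-0.5,-0.65,0,0,0,0]]' | sed -n '2p'
python3 -m handwheel '[[-0.5,-0.65,0.1,0,0,0],[-0.5,-0.65,0.1,0,0,0],[-0.5,-0.65,0.1,0,0,0],[-0.5,-0.65,0.1,0,0,0],[-0.5,-0.65,0.1,0,0,0],[-0.5,-0.65,0.1,0,0,0],[-0.5,-0.65,0.1,0,0,0]]' | sed -n '2p'
python3 - <<'E'
from h import *
gt([.4272,.0765,.049],.17)
E
```

```text
tool_pos: [0.5413, -0.0293, 0.1021]
tool_pos: [0.4282, 0.0769, 0.0846]
ROW [-0.006, 0.001, 0.378] [0.002, -0.001, -0.002] rows>= 1.8
```

```bash
python3 -m handwheel '[[0,0,0.15,0,0,0],[0,0,0.25,0,0,0],[0,0,0.35,0,0,0],[0,0,0.37,0,0,0],[0,0,0.37,0,0,0]]' | sed -n '2p;4,5p'
python3 -m handwheel '[[0,0,0,0,0,0],[0,0,0,0,0,0],[0,0,0,0,0,0],[0,0,0,0,0,0],[0,0,0,0,0,0],[0,0,0,0,0,0],[0,0,0,0,0,0]]' 1 | sed -n '2p;4,6p'
python3 -m handwheel '[[0,0,-0.1,0,0,0],[0,0,-0.2,0,0,0],[0,0,-0.35,0,0,0],[0,0,-0.5,0,0,0],[0,0,-0.55,0,0,0],[0,0,-0.55,0,0,0],[0,0,-0.55,0,0,0]]' | sed -n '2p;4,6p'
python3 - <<'E'
from h import *
gt([.6637,-.102,.150],.17)
E
```

```text
tool_pos: [0.4272, 0.0762, 0.0091]
wrist_force: [0.1, 0.1, 0.2]
width: 0.0451
tool_pos: [0.4282, 0.0773, 0.0113]
wrist_force: [-0.8, 0.0, 2.4]
width: 0.0134
finger_force: 30.0
tool_pos: [0.4273, 0.0773, 0.1198]
wrist_force: [0.2, -0.1, -1.8]
width: 0.013
finger_force: 30.0
ROW [1.015, 1.082, 0.048] [-0.0, 0.001, -0.003] rows>= 7.1
```

```bash
python3 -m handwheel '[[0.5,0.54,0,0,0,0],[0.5,0.54,0,0,0,0],[0.5,0.54,0,0,0,0],[0.5,0.54,0,0,0,0],[0.5,0.54,0,0,0,0]]' | sed -n '2p;5p'
python3 -m handwheel '[[0.51,0.54,0,0,0,0],[0.51,0.54,0,0,0,0],[0.51,0.54,0,0,0,0],[0.51,0.54,0,0,0,0],[0.51,0.54,0,0,0,0],[0.51,0.54,0,0,0,0],[0.51,0.54,0,0,0,0]]' | sed -n '2p;5p'
python3 -m handwheel '[[0,0,0.2,0,0,0],[0,0,0.35,0,0,0],[0,0,0.47,0,0,0],[0,0,0.47,0,0,0],[0,0,0.47,0,0,0]]' | sed -n '2p;4,6p'
python3 -m handwheel '[[0,0,0,0,0,0],[0,0,0,0,0,0],[0,0,0,0,0,0],[0,0,0,0,0,0],[0,0,-0.2,0,0,0],[0,0,-0.4,0,0,0],[0,0,-0.4,0,0,0],[0,0,-0.4,0,0,0]]' 0.04 | sed -n '2p;4,6p'
python3 - <<'E'
from h import *
im,c=snap('scene','sw'); print(proj(c,[.667,-.124,.03]))
gt([.40,.27,.18],.0)
E
```

```text
tool_pos: [0.5451, -0.0153, 0.1161]
width: 0.0134
tool_pos: [0.6612, -0.1005, 0.1184]
width: 0.013
tool_pos: [0.6634, -0.1023, 0.0294]
wrist_force: [1.8, -4.4, 0.5]
width: 0.0136
finger_force: 30.0
tool_pos: [0.6652, -0.1019, 0.1108]
wrist_force: [0.1, -0.6, -0.6]
width: 0.0455
finger_force: 0.0
[345.25502686 190.39400712]
ROW [-0.987, -2.053, -0.165] [0.001, -0.004, 0.322] rows>= 11.0
```

```bash
python3 -m handwheel '[[-0.5,-0.68,0,0,0,0],[-0.5,-0.68,0,0,0,0],[-0.5,-0.68,0,0,0,0],[-0.5,-0.68,0,0,0,0],[-0.5,-0.68,0,0,0,0]]' | sed -n '2p'
python3 -m handwheel '[[-0.25,-0.68,0,0,0,0],[-0.25,-0.68,0,0,0,0],[-0.25,-0.68,0,0,0,0],[-0.25,-0.68,0,0,0,0],[-0.25,-0.68,0,0,0,0]]' | sed -n '2p'
python3 -m handwheel '[[-0.25,-0.75,0.2,0,0,0.32],[-0.25,-0.75,0.2,0,0,0.32],[-0.25,-0.75,0.2,0,0,0.32],[-0.25,-0.75,0.2,0,0,0.32],[-0.25,-0.75,0.2,0,0,0.32],[-0.25,-0.75,0.2,0,0,0.32],[-0.25,-0.75,0.2,0,0,0.32],[-0.25,-0.75,0.2,0,0,0.32]]' -1| sed -n '2p'
cat > tray.py <<'E'
from det import *
import sys
w,c=snap('wrist','wt2'); np.save('ct2.npy',c,allow_pickle=True)
print(T()[0])
for n,X,r in [('nm',(.4638,.348),.019),('ns',(.491,.2928),.016),('nl',(.456,.2384),.022)]:
    for t,z,rr in (('sh',.031,r),('top',.069,.007)):
        uv=proj(c,[*X,z]); print(n,t,uv.round(1),[(q[0],q[1],q[2],q[3][:2]) for q in circ(w,c,uv,rr,z) or []][:2])
E
python3 tray.py; python3 - <<'E'
from det import *
w=cv2.imread('pics/wt2.png');c=np.load('ct2.npy',allow_pickle=True).item()
o=[]
for X in ((.4638,.348),(.491,.2928),(.456,.2384)):
    u,v=proj(c,[*X,.04]).astype(int); o.append(cv2.resize(w[v-28:v+28,u-28:u+28],(266,266),interpolation=cv2.INTER_CUBIC))
cv2.imwrite('pics/tz.png',np.hstack(o))
E
```

```text
tool_pos: [0.5343, 0.0204, 0.1029]
tool_pos: [0.4663, 0.1443, 0.1046]
tool_pos: [0.3962, 0.2793, 0.0663]
[0.39632625 0.27932886 0.0666106 ]
nm sh [248.9 136. ] [([247.7, 135.7], 21.3, 21.4, [0.4641, 0.3491]), ([247.0, 135.5], 20.7, 21.4, [0.4643, 0.3497])]
nm top [235.7 138.9] [([235.2, 139.8], 9.3, 9.3, [0.4631, 0.3485]), ([235.8, 139.3], 10.1, 9.3, [0.4635, 0.3479])]
ns sh [310.6 103.6] [([315.5, 106.8], 19.1, 18.6, [0.4883, 0.2886]), ([310.3, 102.5], 18.3, 18.6, [0.4919, 0.293])]
ns top [307.8 100.8] [([307.8, 101.5], 9.8, 9.6, [0.4905, 0.2928]), ([308.7, 101.3], 10.4, 9.6, [0.4906, 0.2922])]
nl sh [372.  144.8] [([370.7, 145.3], 25.4, 24.6, [0.4555, 0.2395]), ([369.7, 145.3], 24.6, 24.6, [0.4555, 0.2404])]
nl top [379.8 149.1] []
```

View pics/tz.png

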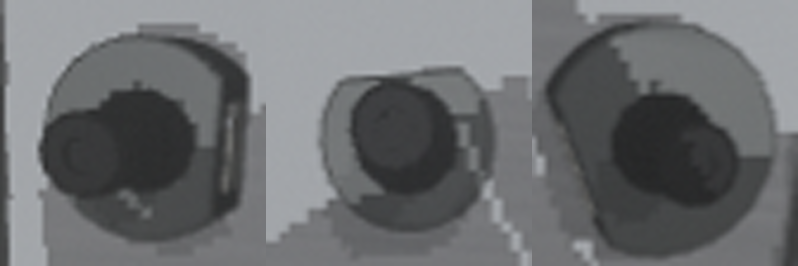

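The tiles show medium with its flat facing image right (chord (221,75)-(213,215)), small with its flat facing up (chord ~(340,80)-(465,68)), and large with its flat facing lower left (chord (553,100)-(597,222)). Next I refine these with line segments.

```bash
cat > flat.py <<'E'
from det import *
def flat(w,c,X,r,f,z=.031,tol=.0025,S=4):
    u,v=proj(c,[*X,z]).astype(int); h=34
    g=cv2.resize(cv2.cvtColor(w,cv2.COLOR_BGR2GRAY)[v-h:v+h,u-h:u+h],None,fx=S,fy=S,interpolation=cv2.INTER_CUBIC)
    g=cv2.createCLAHE(3,(4,4)).apply(cv2.GaussianBlur(g,(0,0),2))
    for s in cv2.createLineSegmentDetector(1).detect(g)[0][:,0]:
        a,b=[onz(c,((q[0]+.5)/S-.5+u-h,(q[1]+.5)/S-.5+v-h),z)[:2] for q in (s[:2],s[2:])]
        l=np.linalg.norm(b-a); d=(b-a)/l; n=np.array([d[1],-d[0]]); D=(a-X)@n
        if D<0: n,D=-n,-D
        m=((a+b)/2-X)@d
        if l>.007 and abs(D-f)<tol and abs(m)<.012:
            print('  len %.1f dist %.1f (%.1f) mid %.1f normal yaw %.3f  own yaw %.3f'%(l*1e3,D*1e3,f*1e3,m*1e3,np.arctan2(n[1],n[0]),np.arctan2(-n[1],-n[0])))
if __name__=='__main__':
    w=cv2.imread('pics/wt2.png');c=np.load('ct2.npy',allow_pickle=True).item()
    for n,X,r,f in [('nm',(.4638,.3485),.019,.0137),('ns',(.4912,.2929),.016,.0115),('nl',(.4557,.2392),.022,.0158)]:
        print(n); flat(w,c,np.array(X),r,f)
E
python3 flat.py
```

```text
nm
  len 12.5 dist 14.6 (13.7) mid 1.1 normal yaw -1.728  own yaw 1.414
  len 14.5 dist 12.7 (13.7) mid 0.5 normal yaw -1.730  own yaw 1.412
ns
  len 7.5 dist 10.5 (11.5) mid -4.4 normal yaw -0.005  own yaw 3.136
  len 7.4 dist 9.8 (11.5) mid 0.4 normal yaw 2.475  own yaw -0.666
  len 10.7 dist 11.2 (11.5) mid 5.9 normal yaw 0.096  own yaw -3.046
  len 10.0 dist 10.0 (11.5) mid 1.3 normal yaw 1.740  own yaw -1.401
  len 7.5 dist 10.0 (11.5) mid -6.2 normal yaw 0.041  own yaw -3.101
nl
```

```bash
python3 -m handwheel '[[0.3,0.2,0,0,0,-0.92],[0.3,0.2,0,0,0,-0.92],[0.3,0.2,0,0,0,-0.92],[0.3,0.2,0,0,0,-0.92],[0.3,0.2,0,0,0,-0.92]]' 0.04 | sed -n '2,3p'
python3 -m handwheel '[[0,0,0,0,0,-0.92],[0,0,0,0,0,-0.92],[0,0,0,0,0,-0.92],[0,0,0,0,0,-0.92],[0,0,0,0,0,-0.92]]' | sed -n '2,3p'
python3 -m handwheel '[[0,0,0,0,0,-0.92],[0,0,0,0,0,-0.92],[0,0,0,0,0,-0.92],[0,0,0,0,0,-0.92],[0,0,0,0,0,-0.92]]' | sed -n '2,3p'
python3 -m handwheel '[[0,0,0,0,0,-0.9],[0,0,0,0,0,-0.9],[0,0,0,0,0,-0.9],[0,0,0,0,0,-0.9],[0,0,0,0,0,-0.9],[0,0,0,0,0,-0.9],[0,0,0,0,0,-0.9]]' | sed -n '2,3p'
python3 - <<'E'
from flat import *
gt([.456,.239,.042],1.917)
w,c=snap('wrist','wl'); X=np.array([.456,.239])
for t,z,r in (('sh',.031,.022),('top',.069,.007)): print(t,proj(c,[*X,z]),[q for q in circ(w,c,proj(c,[*X,z]),r,z) or []][:2])
flat(w,c,X,.022,.0158)
E
```

```text
tool_pos: [0.4566, 0.2388, 0.0668]
ee_rot: [3.141, -0.0, 0.48]
tool_pos: [0.4556, 0.24, 0.0669]
ee_rot: [3.141, -0.0, 0.962]
tool_pos: [0.4554, 0.2403, 0.0667]
ee_rot: [3.141, 0.0, 1.442]
tool_pos: [0.4552, 0.2406, 0.0666]
ee_rot: [3.141, 0.0, 1.912]
ROW [-0.009, 0.001, 0.323] [0.0, 0.0, -0.009] rows>= 1.5
sh [325.40684672 209.21584129] [([323.8, 206.2], 23.7, 23.1, [0.4536, 0.2414, 0.031]), ([324.0, 207.0], 23.0, 23.1, [0.454, 0.2406, 0.031])]
top [325.31208172 223.41839386] []
  len 18.2 dist 17.6 (15.8) mid -1.5 normal yaw 1.940  own yaw -1.202
  len 7.6 dist 15.7 (15.8) mid 4.2 normal yaw 1.937  own yaw -1.205
```

```bash
python3 -m handwheel '[[0,0,0.15,0,0,-0.06],[0,0,0.25,0,0,-0.06],[0,0,0.31,0,0,-0.06],[0,0,0.32,0,0,-0.06],[0,0,0.32,0,0,-0.06]]' | sed -n '2,4p'
python3 -m handwheel '[[0,0,0,0,0,0],[0,0,0,0,0,0],[0,0,0,0,0,0],[0,0,0,0,0,0],[0,0,0,0,0,0],[0,0,0,0,0,0],[0,0,0,0,0,0]]' 1 | sed -n '2p;4,6p'
python3 -m handwheel '[[0,0,-0.1,0,0,0],[0,0,-0.2,0,0,0],[0,0,-0.35,0,0,0],[0,0,-0.45,0,0,0],[0,0,-0.45,0,0,0],[0,0,-0.45,0,0,0],[0,0,-0.45,0,0,0],[0,0,-0.45,0,0,0]]' | sed -n '2p;4,6p'
python3 - <<'E'
from flat import *
w,c=snap('wrist','wlh'); p,R=T(); print(p,robot.get_obs()['ee_rot'])
cv2.imwrite('pics/wlhz.png',cv2.resize(w[190:290,260:390],None,fx=6,fy=6,interpolation=cv2.INTER_CUBIC))
for d in (.02,.025,.03,.035): print(d,proj(c,p-R[:,2]*d))
E
```

```text
tool_pos: [0.4545, 0.2405, 0.0018]
ee_rot: [-3.14, 0.0, 1.948]
wrist_force: [0.3, -0.1, 0.4]
tool_pos: [0.4553, 0.2409, 0.0031]
wrist_force: [-0.3, 0.1, 1.7]
width: 0.0138
finger_force: 30.0
tool_pos: [0.4536, 0.2402, 0.09]
wrist_force: [-0.8, -0.8, -1.0]
width: 0.0132
finger_force: 30.0
[0.4536325  0.24016228 0.09009361] [-3.13724942e+00  1.10945751e-04  1.94868853e+00]
0.02 [325.05820753 229.52194493]
0.025 [325.03435908 232.05450884]
0.03 [325.00939502 234.70582785]
0.035 [324.9832355  237.48442551]
```

View pics/wlhz.png

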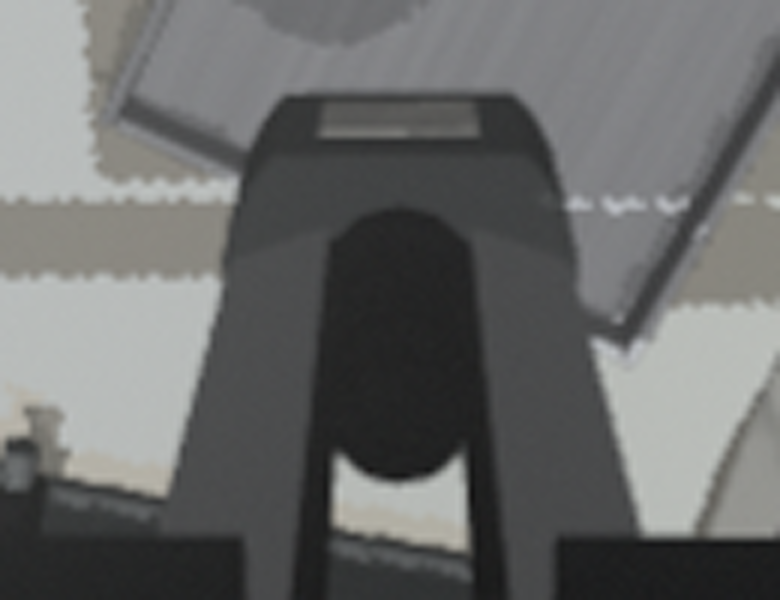

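The held large electrode's flat faces the camera squarely: the shoulder edge is level at crop row 155, from x 270 to 530. Its axis is within about 0.3 mm of the tool. I'll carry it to the module and view the wells from the other side.

```bash
python3 -m handwheel '[[-0.39,-0.06,-0.05,0,0,-0.87],[-0.78,-0.12,-0.05,0,0,-0.87],[-0.78,-0.12,-0.05,0,0,-0.87],[-0.78,-0.12,-0.05,0,0,-0.87],[-0.78,-0.12,-0.05,0,0,-0.87]]' | sed -n '2,3p'
python3 -m handwheel '[[0,0,0,0,0,-0.87],[0,0,0,0,0,-0.87],[0,0,0,0,0,-0.87],[0,0,0,0,0,-0.87],[0,0,0,0,0,-0.87]]' | sed -n '2,3p'
python3 -m handwheel '[[0,0,0,0,0,-0.86],[0,0,0,0,0,-0.86],[0,0,0,0,0,-0.86],[0,0,0,0,0,-0.86],[0,0,0,0,0,-0.86],[0,0,0,0,0,-0.86],[0,0,0,0,0,-0.86]]' | sed -n '2,3p'
cat > wells.py <<'E'
from flat import *
import sys
w,c=snap('wrist','wwell'); p,R=T(); print(p,robot.get_obs()['ee_rot'])
g=cv2.createCLAHE(4,(8,8)).apply(cv2.cvtColor(w,cv2.COLOR_BGR2GRAY)); w2=cv2.cvtColor(g,cv2.COLOR_GRAY2BGR)
for n,X,r in [('wl',(.4272,.0765),.0235),('wm',(.4375,.0157),.0205),('ws',(.4477,-.0452),.0175)]:
    uv=proj(c,[*X,.034]); print(n,uv.round(1))
    for im in (w,w2):
        for q in (circ(im,c,uv,r,.034) or [])[:3]: print('   ',q[0],q[1],q[2],q[3][:2])
L=cv2.createLineSegmentDetector(0).detect(g)[0][:,0]
for s in L:
    l=np.hypot(s[2]-s[0],s[3]-s[1])
    if l>40:
        A,B=onz(c,s[:2],.0455),onz(c,s[2:],.0455); d=A-B; a=(np.arctan2(d[1],d[0])+np.pi/4)%(np.pi/2)-np.pi/4
        if .1<a<.25: print(s.round(0),round(a,4))
cv2.imwrite('pics/wwz.png',cv2.resize(w[60:290,150:490],None,fx=2.2,fy=2.2))
E
python3 wells.py
```

```text
tool_pos: [0.4903, 0.0825, 0.1012]
ee_rot: [-3.138, 0.001, 2.404]
tool_pos: [0.4894, 0.0867, 0.1009]
ee_rot: [-3.14, -0.003, 2.861]
tool_pos: [0.49, 0.087, 0.1019]
ee_rot: [3.142, -0.001, -2.976]
[0.49008412 0.0869299  0.10211924] [-3.14155926e+00 -7.47830933e-04 -2.97510572e+00]
wl [326.1 136.3]
    [325.0, 134.2] 22.9 23.5 [0.4253, 0.0751]
    [325.7, 133.3] 23.0 23.5 [0.4244, 0.0756]
    [327.8, 134.2] 22.9 23.5 [0.4248, 0.0779]
    [327.3, 132.3] 22.9 23.5 [0.4232, 0.0771]
    [326.8, 132.8] 23.5 23.5 [0.4237, 0.0766]
    [325.0, 134.0] 22.7 23.5 [0.4251, 0.075]
wm [264.6 136.5]
    [263.5, 135.2] 20.5 20.5 [0.4364, 0.0145]
    [263.3, 135.8] 21.2 20.5 [0.4371, 0.0144]
    [264.7, 134.5] 20.4 20.5 [0.4355, 0.0156]
    [263.7, 134.2] 21.2 20.5 [0.4354, 0.0146]
    [263.7, 135.7] 21.1 20.5 [0.4368, 0.0147]
    [263.7, 133.5] 20.7 20.5 [0.4347, 0.0145]
ws [203.3 136.7]
    [201.5, 135.8] 17.4 17.5 [0.4472, -0.047]
    [201.5, 136.7] 18.2 17.5 [0.448, -0.047]
    [200.8, 135.7] 17.2 17.5 [0.4471, -0.0477]
    [201.2, 135.0] 18.4 17.5 [0.4464, -0.0474]
    [204.7, 136.5] 16.9 17.5 [0.
[... 459 characters left out ...]
] 0.1052
[362. 104. 317. 101.] 0.1148
[529. 337. 444. 338.] 0.1742
[357. 349. 356. 297.] 0.2195
[211. 164. 218. 220.] 0.1775
[ 74. 382. 136. 384.] 0.14
[274. 164. 277. 219.] 0.1762
[344. 338. 301. 338.] 0.1648
[146. 372. 214. 373.] 0.1579
[518. 382. 529. 339.] 0.1572
[293. 102. 168. 104.] 0.1752
[299. 351. 299. 308.] 0.1327
[436. 366. 351. 367.] 0.1657
[352. 303. 353. 349.] 0.2129
[301. 373. 217. 373.] 0.1671
[306. 374. 347. 374.] 0.1687
[197. 161. 204. 218.] 0.1581
[166. 106. 173. 162.] 0.1502
[119. 337.  73. 336.] 0.1584
[441. 317. 359. 317.] 0.163
[293. 317. 226. 317.] 0.1665
[579. 336. 532. 337.] 0.168
[519. 316. 442. 317.] 0.1701
[464. 335. 504. 334.] 0.1643
[347. 216. 306. 216.] 0.1817
```

View pics/wwz.png

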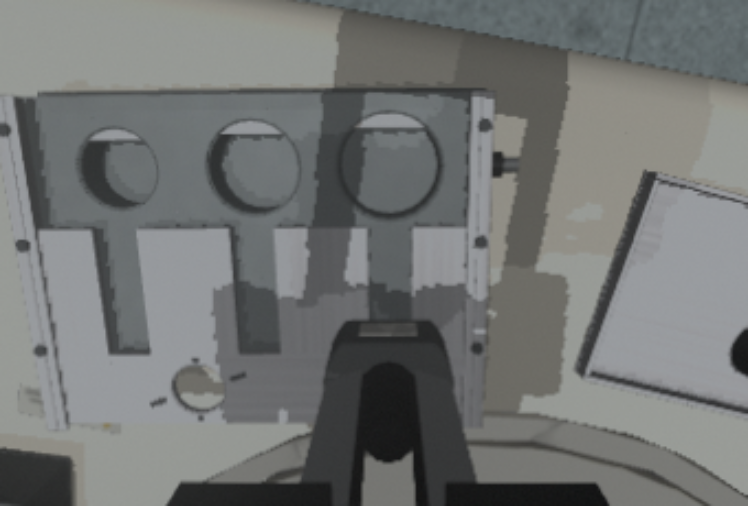

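The view shows the three empty wells with flats at the front, centred at crop (389,163), (253,167) and (119,168), and the held electrode with its flat square to the camera. Averaging with the opposite view gives large (0.426,0.0763), medium (0.4367,0.015), small (0.4475,-0.046), yaw 0.171. I'll insert the large one.

```bash
python3 -m handwheel '[[0.16,0,0,0,0,0],[0.325,0,0.1,0,0,0],[0.325,0,0.24,0,0,0],[0.325,0,0.24,0,0,0],[0.325,0,0.24,0,0,0],[0.325,0,0.24,0,0,0],[0.325,0,0.24,0,0,0],[0.325,0,0.24,0,0,0]]' | sed -n '2,4p'
python3 - <<'E'
from h import *
go([.426,.0763,.036],-2.972)
E
```

```text
tool_pos: [0.4281, 0.0761, 0.0562]
ee_rot: [-3.141, 0.003, -2.973]
wrist_force: [0.4, 1.0, -0.4]
ROW [0.011, 0.003, 0.101] [-0.001, 0.006, -0.002] rows>= 0.5
```

```bash
python3 -m handwheel '[[0.01,0,0.05,0,0,0],[0.01,0,0.09,0,0,0],[0.01,0,0.09,0,0,0],[0.01,0,0.09,0,0,0]]' | sed -n '2,4p'
python3 -m handwheel '[[0,0,0.015,0,0,0],[0,0,0.03,0,0,0],[0,0,0.045,0,0,0],[0,0,0.045,0,0,0],[0,0,0.045,0,0,0]]' | sed -n '2,6p'
```

```text
tool_pos: [0.4233, 0.0756, 0.0354]
ee_rot: [3.141, -0.002, -2.973]
wrist_force: [-0.1, 1.0, -0.8]
tool_pos: [0.424, 0.0757, 0.0273]
ee_rot: [3.142, -0.001, -2.973]
wrist_force: [-0.5, -0.0, -0.8]
width: 0.0135
finger_force: 30.0
```

```bash
python3 -m handwheel '[[0,0,0.02,0,0,0],[0,0,0.04,0,0,0],[0,0,0.06,0,0,0],[0,0,0.06,0,0,0],[0,0,0.06,0,0,0]]' | sed -n '2,6p'
python3 -m handwheel '[[0,0,0.01,0,0,0],[0,0,0.02,0,0,0],[0,0,0.03,0,0,0],[0,0,0.03,0,0,0],[0,0,0.03,0,0,0]]' | sed -n '2,6p'
```

```text
tool_pos: [0.4239, 0.0757, 0.015]
ee_rot: [3.142, -0.001, -2.973]
wrist_force: [-0.9, -0.9, -0.6]
width: 0.0133
finger_force: 30.0
tool_pos: [0.4247, 0.0757, 0.0101]
ee_rot: [-3.141, 0.001, -2.973]
wrist_force: [-0.5, -0.2, 3.1]
width: 0.0137
finger_force: 30.0
```

It slid in without force and touched the floor at the expected height. I'll press lightly, release, rise and check the well and the tray.

```bash
python3 -m handwheel '[[0,0,0.01,0,0,0],[0,0,0.01,0,0,0]]' | sed -n '2,4p'
python3 -m handwheel '[[0,0,0,0,0,0],[0,0,0,0,0,0],[0,0,0,0,0,0],[0,0,0,0,0,0],[0,0,-0.2,0,0,0],[0,0,-0.4,0,0,0],[0,0,-0.4,0,0,0],[0,0,-0.4,0,0,0]]' 0.04 | sed -n '1,5p'
python3 - <<'E'
from flat import *
w,c=snap('wrist','wchk'); X=np.array([.425,.0760])
for t,z,r in (('sh',.038,.022),('top',.076,.007)):
    print(t,proj(c,[*X,z]),[q for q in circ(w,c,proj(c,[*X,z]),r,z) or []][:2])
cv2.imwrite('pics/wchkz.png',cv2.resize(w[60:290,200:540],None,fx=2.2,fy=2.2))
go([.47,.33,.09],.1)
E
```

```text
tool_pos: [0.4251, 0.0758, 0.01]
ee_rot: [-3.141, 0.002, -2.973]
wrist_force: [-4.9, -0.5, 12.7]
time: 23.88
tool_pos: [0.4265, 0.0758, 0.0901]
ee_rot: [-3.141, 0.006, -2.973]
wrist_force: [0.3, -0.6, -0.5]
width: 0.0451
sh [326.54977163 200.15218548] [([326.8, 199.8], 22.1, 21.9, [0.4246, 0.0762, 0.038])]
top [326.59637783 212.42609815] []
ROW [-0.436, 1.216, -0.01] [-0.004, -0.001, -5.869] rows>= 24.6
```

View pics/wchkz.png

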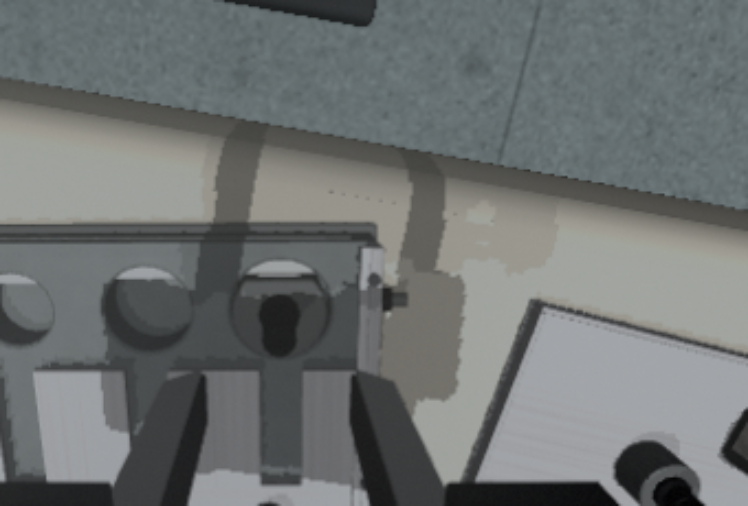

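The large electrode is seated with its flat to the front (crop (280,270)) and its stem upright at (280,325). Next is the medium one.

```bash
python3 -m handwheel '[[-0.2,0.5,0,0,0,0],[-0.41,1.0,0,0,0,0],[-0.41,1.0,0,0,0,0],[-0.41,1.0,0,0,0,0],[-0.41,1.0,0,0,0,0],[-0.41,1.0,0,0,0,0]]' | sed -n '2,3p'
python3 -m handwheel '[[0,0.31,0,0,0,-0.8],[0,0.31,0,0,0,-0.8],[0,0.31,0,0,0,-0.8],[0,0.31,0,0,0,-0.8],[0,0.31,0,0,0,-0.8]]' | sed -n '2,3p'
python3 -m handwheel '[[0,0,0,0,0,-0.8],[0,0,0,0,0,-0.8],[0,0,0,0,0,-0.8],[0,0,0,0,0,-0.8]]' | sed -n '2,3p'
python3 -m handwheel '[[0,0,0,0,0,-0.77],[0,0,0,0,0,-0.77],[0,0,0,0,0,-0.77],[0,0,0,0,0,-0.77],[0,0,0,0,0,-0.77],[0,0,0,0,0,-0.77],[0,0,0,0,0,-0.77]]' | sed -n '2,3p'
python3 - <<'E'
from flat import *
w,c=snap('wrist','wmed'); X=np.array([.4638,.348])
for t,z,r in (('sh',.031,.019),('top',.069,.007)): print(t,proj(c,[*X,z]),[q for q in circ(w,c,proj(c,[*X,z]),r,z) or []][:3])
flat(w,c,X,.019,.0137)
cv2.imwrite('pics/wmedz.png',cv2.resize(w[100:290,230:430],None,fx=3,fy=3))
gt([.4638,.348,.042],-1.73)
E
```

```text
tool_pos: [0.4704, 0.2914, 0.0842]
ee_rot: [3.14, -0.004, -2.968]
tool_pos: [0.4597, 0.347, 0.0849]
ee_rot: [-3.141, -0.005, -2.553]
tool_pos: [0.4605, 0.3465, 0.0858]
ee_rot: [3.14, -0.003, -2.133]
tool_pos: [0.4608, 0.3471, 0.0867]
ee_rot: [3.141, -0.001, -1.734]
sh [324.15217441 202.57754285] []
top [323.91121695 214.7138336 ] []
  len 15.2 dist 14.3 (13.7) mid 1.6 normal yaw -1.690  own yaw 1.451
  len 25.3 dist 12.3 (13.7) mid -1.0 normal yaw -1.709  own yaw 1.433
ROW [-0.006, -0.014, 0.425] [0.001, -0.002, -0.007] rows>= 2.0
```

```bash
python3 -m handwheel '[[0,-0.015,0.15,0,0,-0.06],[0,-0.015,0.3,0,0,-0.06],[0,-0.015,0.4,0,0,-0.06],[0,-0.015,0.42,0,0,-0.06],[0,-0.015,0.42,0,0,-0.06]]' | sed -n '2,4p'
python3 -m handwheel '[[0,0,0,0,0,0],[0,0,0,0,0,0],[0,0,0,0,0,0],[0,0,0,0,0,0],[0,0,0,0,0,0],[0,0,0,0,0,0],[0,0,0,0,0,0]]' 1 | sed -n '2p;4,6p'
python3 -m handwheel '[[0,0,-0.1,0,0,0],[0,0,-0.2,0,0,0],[0,0,-0.35,0,0,0],[0,0,-0.5,0,0,0],[0,0,-0.5,0,0,0],[0,0,-0.5,0,0,0],[0,0,-0.5,0,0,0],[0,0,-0.5,0,0,0]]' | sed -n '2,3p;5,6p'
cat > hand.py <<'E'
from flat import *
import sys
def hand(r,f,base0):
    """flat line of the held electrode in the tool frame; base0 = TCP z - base z at the grasp"""
    w,c=snap('wrist','hand%d'%int(f*1e4)); p,R=T(); d=.028-base0
    P=lambda uv:R.T@(lambda o,q:o+q*(((-d)-(R.T@(o-p))[2])/(R.T@q)[2]))(*ray(c,uv))+0*p-R.T@p
    g=cv2.cvtColor(w,cv2.COLOR_BGR2GRAY)[190:260,270:380]
    g=cv2.GaussianBlur(cv2.resize(g,None,fx=4,fy=4,interpolation=cv2.INTER_CUBIC),(0,0),1.5)
    for s in cv2.createLineSegmentDetector(1).detect(g)[0][:,0]:
        A,B=[P(((q[0]+.5)/4-.5+270,(q[1]+.5)/4-.5+190)) for q in (s[:2],s[2:])]
        if abs(A[1]-B[1])>.008 and abs(A[0]-B[0])<.3*abs(A[1]-B[1]):
            e=(A-B)*np.sign(A[1]-B[1]); print('  y %.1f..%.1f x %.1f -> axis x %.1f  slope(yaw to turn flat) %.3f'%(A[1]*1e3,B[1]*1e3,(A+B)[0]*500,(A+B)[0]*500-f*1e3,np.arctan2(e[0],e[1])))
    print(p)
hand(float(sys.argv[1]),float(sys.argv[2]),float(sys.argv[3]))
E
python3 hand.py .019 .0137 0.0
```

```text
tool_pos: [0.4626, 0.3463, 0.0015]
ee_rot: [3.138, -0.003, -1.701]
wrist_force: [0.1, 0.4, 0.5]
tool_pos: [0.4647, 0.3477, 0.0047]
wrist_force: [0.2, 0.6, 3.2]
width: 0.0135
finger_force: 30.0
tool_pos: [0.4629, 0.3465, 0.1011]
ee_rot: [3.138, -0.003, -1.701]
width: 0.0134
finger_force: 30.0
  y -8.6..7.2 x 15.4 -> axis x 1.7  slope(yaw to turn flat) -0.006
  y 32.6..23.6 x 2.0 -> axis x -11.7  slope(yaw to turn flat) 0.121
  y -38.3..-18.7 x 6.9 -> axis x -6.8  slope(yaw to turn flat) 0.048
  y -19.6..-40.3 x 4.1 -> axis x -9.6  slope(yaw to turn flat) 0.051
  y -12.3..-3.6 x 21.4 -> axis x 7.7  slope(yaw to turn flat) 0.039
[0.46287133 0.34644004 0.10100506]
```

```bash
cat > prof.py <<'E'
from flat import *
import sys
for fn,cols in ((a.split(':')[0],[int(k) for k in a.split(':')[1].split(',')]) for a in sys.argv[1:]):
    g=cv2.cvtColor(cv2.imread('pics/%s.png'%fn),cv2.COLOR_BGR2GRAY)
    for k in cols: print(fn,k,'rows200-240',g[200:240,k].tolist())
E
python3 prof.py wlh:312,325,338 hand136:314,325,336; ls pics | grep hand
python3 - <<'E'
from h import *
p,R=T();c=viewer.calibration('wrist')
for x in (0,.0137,.0158): print(x,[proj(c,p+R@np.array([x,0,-d]))[1].round(1) for d in (.0,.024,.028)])
E
```

```text
wlh 312 rows200-240 [135, 136, 135, 133, 125, 94, 56, 56, 56, 56, 58, 62, 66, 55, 56, 57, 65, 67, 69, 69, 68, 69, 68, 69, 67, 68, 68, 68, 73, 79, 78, 78, 77, 78, 78, 77, 78, 77, 75, 76]
wlh 325 rows200-240 [131, 130, 130, 129, 123, 94, 63, 83, 91, 90, 89, 106, 114, 53, 53, 58, 67, 67, 67, 68, 67, 68, 66, 66, 57, 41, 39, 40, 39, 39, 40, 38, 39, 37, 37, 37, 38, 38, 37, 37]
wlh 338 rows200-240 [127, 127, 127, 128, 121, 95, 64, 81, 81, 85, 91, 101, 93, 52, 52, 57, 65, 67, 67, 67, 68, 67, 66, 67, 66, 67, 67, 67, 69, 69, 61, 54, 50, 48, 46, 43, 42, 39, 38, 38]
hand137.png
0 [np.float64(220.1), np.float64(231.2), np.float64(233.3)]
0.0137 [np.float64(204.4), np.float64(213.9), np.float64(215.7)]
0.0158 [np.float64(201.9), np.float64(211.2), np.float64(213.0)][ WARN:0@0.180] global loadsave.cpp:275 findDecoder imread_('pics/hand136.png'): can't open/read file: check file path/integrity
Traceback (most recent call last):
  File "prof.py", line 4, in <module>
    g=cv2.cvtColor(cv2.imread('pics/%s.png'%fn),cv2.COLOR_BGR2GRAY)
cv2.error: OpenCV(4.12.0) /io/opencv/modules/imgproc/src/color.cpp:199: error: (-215:Assertion failed) !_src.empty() in function 'cvtColor'
```

```bash
python3 prof.py hand137:314,325,336; grep -n TIP h.py | head -2
```

```text
hand137 314 rows200-240 [97, 97, 97, 97, 98, 89, 63, 47, 45, 47, 48, 50, 49, 45, 46, 45, 53, 62, 64, 59, 59, 59, 59, 59, 59, 59, 58, 59, 57, 55, 54, 52, 49, 44, 44, 41, 39, 35, 34, 34]
hand137 325 rows200-240 [98, 98, 98, 97, 98, 90, 63, 58, 76, 75, 76, 77, 87, 80, 46, 44, 49, 56, 59, 59, 59, 58, 51, 34, 35, 34, 34, 34, 34, 32, 33, 32, 33, 33, 32, 32, 31, 31, 30, 30]
hand137 336 rows200-240 [159, 158, 157, 158, 158, 149, 108, 57, 71, 72, 71, 72, 78, 78, 45, 46, 48, 56, 59, 60, 61, 61, 60, 60, 60, 58, 57, 46, 36, 35, 33, 35, 33, 31, 32, 33, 33, 32, 33, 33]
27:TIP=0.040
28:def gt(tip,yaw=None): go([tip[0],tip[1],tip[2]-TIP],yaw)
```

```bash
python3 -m handwheel '[[0.4,-0.02,0,0,0,0],[0.83,-0.04,0,0,0,0],[0.83,-0.04,0,0,0,0],[0.83,-0.04,0,0,0,0],[0.83,-0.04,0,0,0,0]]' | sed -n '2,3p'
python3 -m handwheel '[[0.83,-0.04,0,0,0,0.81],[0.83,-0.04,0,0,0,0.81],[0.83,-0.04,0,0,0,0.81],[0.83,-0.04,0,0,0,0.81],[0.83,-0.04,0,0,0,0.81]]' | sed -n '2,3p'
python3 -m handwheel '[[0,0,0,0,0,0.81],[0,0,0,0,0,0.81],[0,0,0,0,0,0.81],[0,0,0,0,0,0.81]]' | sed -n '2,3p'
python3 -m handwheel '[[0,0,0,0,0,0.81],[0,0,0,0,0,0.81],[0,0,0,0,0,0.81],[0,0,0,0,0,0.81],[0,0,0,0,0,0.81],[0,0,0,0,0,0.81],[0,0,0,0,0,0.81]]' | sed -n '2,3p;6p'
python3 - <<'E'
from h import *
go([.4365,.0145,.04],-2.972)
E
```

```text
tool_pos: [0.4319, 0.2248, 0.1003]
ee_rot: [-3.124, -0.032, -1.754]
tool_pos: [0.4109, 0.0561, 0.1065]
ee_rot: [-3.11, -0.022, -2.186]
tool_pos: [0.4115, 0.0626, 0.1061]
ee_rot: [-3.107, -0.005, -2.604]
tool_pos: [0.4116, 0.0625, 0.1065]
ee_rot: [-3.108, 0.01, -3.022]
finger_force: 30.0
ROW [-0.092, -0.242, 0.342] [-0.065, 0.017, -0.095] rows>= 2.1
```

```bash
python3 -m handwheel '[[-0.09,-0.24,0,-0.065,0.017,-0.095],[-0.09,-0.24,0,-0.065,0.017,-0.095],[-0.09,-0.24,0,-0.065,0.017,-0.095],[-0.09,-0.24,0,-0.065,0.017,-0.095],[-0.09,-0.24,0,-0.065,0.017,-0.095],[-0.09,-0.24,0,-0.065,0.017,-0.095],[-0.09,-0.24,0,-0.065,0.017,-0.095]]' | sed -n '2,6p'
python3 hand.py .019 .0137 0.0; python3 prof.py hand137:314,336
python3 - <<'E'
from h import *
print(robot.get_obs()['joint_positions'].round(3)); go([.4365,.0145,.04],-2.972)
E
```

```text
tool_pos: [0.4348, 0.0174, 0.1088]
ee_rot: [-3.142, 0.001, -2.973]
wrist_force: [-0.3, 0.3, -0.7]
width: 0.0135
finger_force: 30.0
  y -7.6..7.9 x 14.9 -> axis x 1.2  slope(yaw to turn flat) -0.004
  y 33.9..18.2 x 7.4 -> axis x -6.3  slope(yaw to turn flat) 0.015
  y -18.1..-35.9 x 7.2 -> axis x -6.5  slope(yaw to turn flat) 0.016
[0.43483793 0.01732546 0.10888066]
hand137 314 rows200-240 [64, 63, 63, 63, 62, 56, 43, 39, 39, 38, 39, 41, 42, 42, 38, 40, 45, 50, 52, 52, 54, 54, 53, 53, 52, 53, 54, 53, 52, 52, 47, 47, 45, 42, 41, 37, 31, 30, 29, 28]
hand137 336 rows200-240 [75, 72, 72, 70, 55, 46, 41, 49, 66, 67, 65, 67, 73, 74, 37, 37, 41, 49, 51, 53, 54, 52, 51, 51, 51, 53, 49, 37, 28, 26, 25, 25, 23, 23, 23, 24, 25, 23, 25, 25]
[-0.091 -0.155  1.718  0.     1.577 -1.83 ]
ROW [-0.006, -0.015, 0.344] [-0.0, 0.002, -0.002] rows>= 1.7
```

```bash
python3 -m handwheel '[[-0.006,-0.015,0.15,0,0,0],[-0.006,-0.015,0.3,0,0,0],[-0.006,-0.015,0.34,0,0,0],[-0.006,-0.015,0.34,0,0,0],[-0.006,-0.015,0.34,0,0,0],[-0.006,-0.015,0.34,0,0,0]]' | sed -n '2,4p'
python3 - <<'E'
from h import *
go([.4365,.0145,.027],-2.972)
E
python3 -m handwheel '[[0,0,0.02,0,0,0],[0,0,0.04,0,0,0],[0,0,0.06,0,0,0],[0,0,0.06,0,0,0],[0,0,0.06,0,0,0]]' | sed -n '2,6p'
```

```text
tool_pos: [0.4383, 0.0139, 0.0427]
ee_rot: [-3.141, 0.004, -2.974]
wrist_force: [0.3, -0.1, -0.3]
ROW [0.009, 0.004, 0.079] [-0.002, 0.007, -0.003] rows>= 0.4
tool_pos: [0.4391, 0.014, 0.0341]
ee_rot: [-3.14, 0.006, -2.974]
wrist_force: [-6.1, 1.2, 19.3]
width: 0.0133
finger_force: 30.0
```

```bash
python3 -m handwheel '[[0,0,-0.05,0,0,0],[0.012,0.002,-0.05,0,0,0],[0.012,0.002,-0.05,0,0,0],[0.012,0.002,-0.05,0,0,0]]' | sed -n '2,4p'
python3 -m handwheel '[[0,0,0.02,0,0,0],[0,0,0.04,0,0,0],[0,0,0.06,0,0,0],[0,0,0.06,0,0,0],[0,0,0.06,0,0,0]]' | sed -n '2,6p'
```

```text
tool_pos: [0.434, 0.0139, 0.0383]
ee_rot: [-3.142, 0.0, -2.974]
wrist_force: [-0.4, -0.2, -0.8]
tool_pos: [0.4342, 0.0141, 0.0261]
ee_rot: [3.141, -0.0, -2.974]
wrist_force: [1.1, 0.9, -0.8]
width: 0.0137
finger_force: 30.0
```

It is entering freely. I'll continue to the floor.

```bash
python3 -m handwheel '[[0,0,0.02,0,0,0],[0,0,0.04,0,0,0],[0,0,0.055,0,0,0],[0,0,0.055,0,0,0],[0,0,0.055,0,0,0]]' | sed -n '2,4p'
python3 -m handwheel '[[0,0,0.01,0,0,0],[0,0,0.02,0,0,0],[0,0,0.03,0,0,0],[0,0,0.03,0,0,0],[0,0,0.03,0,0,0]]' | sed -n '2,6p'
```

```text
tool_pos: [0.4342, 0.0141, 0.0154]
ee_rot: [3.141, 0.0, -2.974]
wrist_force: [0.9, 1.0, -1.6]
tool_pos: [0.4351, 0.0139, 0.0116]
ee_rot: [-3.141, 0.002, -2.974]
wrist_force: [-1.9, 1.3, 7.2]
width: 0.0134
finger_force: 30.0
```

```bash
python3 -m handwheel '[[0,0,0.01,0,0,0],[0,0,0.01,0,0,0]]' | sed -n '2,4p'
python3 -m handwheel '[[0,0,0,0,0,0],[0,0,0,0,0,0],[0,0,0,0,0,0],[0,0,0,0,0,0],[0,0,-0.2,0,0,0],[0,0,-0.4,0,0,0],[0,0,-0.45,0,0,0],[0,0,-0.45,0,0,0]]' 0.04 | sed -n '1,5p'
python3 - <<'E'
from flat import *
w,c=snap('wrist','wchk2')
for n,X,r in (('M',(.436,.0147),.019),('L',(.425,.076),.022)):
    print(n,[q[0:1]+q[3:] for q in circ(w,c,proj(c,[*X,.038]),r,.038) or []][:2]); flat(w,c,np.array(X),r,{.019:.0137,.022:.0158}[r],z=.038)
E
python3 -m handwheel '[[-0.07,0.3,-0.02,0,0,0],[-0.07,0.64,-0.02,0,0,0],[-0.07,0.64,-0.02,0,0,0],[-0.07,0.64,-0.02,0,0,0],[-0.07,0.64,-0.02,0,0,0]]' | sed -n '2,3p'
python3 -m handwheel '[[-0.07,0.3,0,0,0,0.9],[-0.07,0.64,0,0,0,0.9],[-0.07,0.64,0,0,0,0.9],[-0.07,0.64,0,0,0,0.9],[-0.07,0.64,0,0,0,0.9]]' | sed -n '2,3p'
python3 -m handwheel '[[0,0,0,0,0,0.9],[0,0,0,0,0,0.9],[0,0,0,0,0,0.9],[0,0,0,0,0,0.9]]' | sed -n '2,3p'
python3 -m handwheel '[[0,0,0,0,0,0.9],[0,0,0,0,0,0.9],[0,0,0,0,0,0.9],[0,0,0,0,0,0.9]]' | sed -n '2,3p'
python3 -m handwheel '[[0,0,0,0,0,0.9],[0,0,0,0,0,0.9],[0,0,0,0,0,0.9],[0,0,0,0,0,0.9]]' | sed -n '2,3p'
python3 -m handwheel '[[0,0,0,0,0,0.9],[0,0,0,0,0,0.9],[0,0,0,0,0,0.9],[0,0,0,0,0,0.9]]' | sed -n '2,3p'
python3 -m handwheel '[[0,0,0,0,0,0.9],[0,0,0,0,0,0.9],[0,0,0,0,0,0.9],[0,0,0,0,0,0.9]]' | sed -n '2,3p'
python3 -m handwheel '[[0,0,0,0,0,0.77],[0,0,0,0,0,0.77],[0,0,0,0,0,0.77],[0,0,0,0,0,0.77],[0,0,0,0,0,0.77],[0,0,0,0,0,0.77]]' | sed -n '2,3p'
python3 - <<'E'
from flat import *
w,c=snap('wrist','wsm'); X=np.array([.491,.2929])
for t,z,r in (('sh',.031,.016),('top',.069,.007)): print(t,proj(c,[*X,z]),[q[0:1]+q[3:] for q in circ(w,c,proj(c,[*X,z]),r,z,rad=10) or []][:3])
flat(w,c,X,.016,.0115)
gt([*X,.042],.08)
E
```

```text
tool_pos: [0.4357, 0.0138, 0.0115]
ee_rot: [-3.141, 0.003, -2.974]
wrist_force: [-4.6, 1.9, 15.1]
time: 33.25
tool_pos: [0.4373, 0.0134, 0.1016]
ee_rot: [-3.139, 0.008, -2.974]
wrist_force: [0.3, 0.3, -0.0]
width: 0.0451
M []
  len 29.0 dist 14.8 (13.7) mid 0.8 normal yaw -2.974  own yaw 0.168
  len 22.9 dist 12.7 (13.7) mid -1.1 normal yaw -2.985  own yaw 0.157
L [([386.8, 196.0], [0.4243, 0.0755, 0.038])]
  len 33.5 dist 16.5 (15.8) mid -0.5 normal yaw -2.966  own yaw 0.175
  len 19.7 dist 14.4 (15.8) mid 3.2 normal yaw -2.970  own yaw 0.172
tool_pos: [0.4247, 0.1438, 0.099]
ee_rot: [-3.141, -0.004, -2.969]
tool_pos: [0.4184, 0.2722, 0.0996]
ee_rot: [-3.14, -0.002, 2.836]
tool_pos: [0.4194, 0.2682, 0.1002]
ee_rot: [-3.139, 0.001, 2.36]
tool_pos: [0.4195, 0.268, 0.1002]
ee_rot: [-3.14, 0.002, 1.888]
tool_pos: [0.4195, 0.268, 0.1002]
ee_rot: [-3.141, 0.003, 1.417]
tool_pos: [0.4195, 0.2679, 0.1002]
ee_rot: [3.141, 0.003, 0.946]
tool_pos: [0.4195, 0.268, 0.1002]
ee_rot: [3.14, 0.002, 0.475]
tool_pos: [0.4194, 0.2688, 0.1007]
ee_rot: [3.14, 0.001, 0.078]
sh [307.71466825 128.13207588] []
top [305.01528283 129.51015961] []
  len 9.3 dist 11.0 (11.5) mid 3.7 normal yaw 0.133  own yaw -3.009
  len 7.1 dist 9.4 (11.5) mid 0.4 normal yaw -2.386  own yaw 0.756
  len 7.8 dist 10.1 (11.5) mid -1.9 normal yaw 1.297  own yaw -1.844
ROW [0.366, -0.09, 0.494] [0.003, 0.001, -0.003] rows>= 3.0
```

```bash
python3 -m handwheel '[[0.2,-0.05,0.08,0,0,0],[0.34,-0.09,0.17,0,0,0],[0.34,-0.09,0.17,0,0,0],[0.34,-0.09,0.17,0,0,0],[0.34,-0.09,0.17,0,0,0],[0.34,-0.09,0.17,0,0,0]]' | sed -n '2,3p'
cat > sm.py <<'E'
from flat import *
w,c=snap('wrist','wsm2'); X=np.array([.491,.2929]); print(T()[0])
g=cv2.createCLAHE(4,(8,8)).apply(cv2.cvtColor(w,cv2.COLOR_BGR2GRAY)); w2=cv2.cvtColor(g,cv2.COLOR_GRAY2BGR)
for t,z,r in (('sh',.031,.016),('top',.069,.007)):
    for im in (w,w2): print(t,proj(c,[*X,z]),[q[0:1]+q[3:] for q in circ(im,c,proj(c,[*X,z]),r,z,rad=10) or []][:3])
flat(w,c,X,.016,.0115,tol=.004)
u,v=proj(c,[*X,.05]).astype(int)
m=((w.max(2)<48)*255).astype(np.uint8); m[:v-40]=0;m[v+25:]=0;m[:,:u-30]=0;m[:,u+30:]=0
n,l,s,ce=cv2.connectedComponentsWithStats(m)
print([(s[i].tolist(),ce[i].round(1).tolist()) for i in range(1,n) if s[i,4]>40],u,v)
E
python3 sm.py
```

```text
tool_pos: [0.4856, 0.2941, 0.0692]
ee_rot: [-3.141, -0.002, 0.079]
[0.48573772 0.29420203 0.06969984]
sh [327.90617151 202.43160898] [([327.5, 202.5], [0.4909, 0.2933, 0.031]), ([327.8, 201.8], [0.4916, 0.293, 0.031]), ([327.3, 201.3], [0.492, 0.2935, 0.031])]
sh [327.90617151 202.43160898] [([327.7, 201.5], [0.4919, 0.2932, 0.031]), ([326.8, 201.8], [0.4915, 0.294, 0.031]), ([327.7, 202.3], [0.4911, 0.2931, 0.031])]
top [328.14812948 215.41664069] [([327.8, 214.8], [0.4915, 0.2932, 0.069]), ([328.0, 215.5], [0.4909, 0.293, 0.069]), ([327.7, 214.2], [0.4921, 0.2934, 0.069])]
top [328.14812948 215.41664069] [([327.7, 215.2], [0.4912, 0.2933, 0.069]), ([327.7, 214.5], [0.4918, 0.2934, 0.069]), ([328.3, 214.5], [0.4918, 0.2928, 0.069])]
  len 13.3 dist 12.6 (11.5) mid 0.1 normal yaw 0.088  own yaw -3.054
  len 9.6 dist 15.5 (11.5) mid -4.6 normal yaw -1.259  own yaw 1.882
  len 11.5 dist 14.9 (11.5) mid 0.8 normal yaw 0.082  own yaw -3.060
  len 21.3 dist 10.8 (11.5) mid 0.1 normal yaw 0.083  own yaw -3.059
  len 7.2 dist 9.5 (11.5) mid 1.6 normal yaw -1.795  own yaw 1.347
  len 7.1 dist 15.5 (11.5) mid 1.6 normal yaw -1.404  own yaw 1.738
[([318, 194, 20, 29, 427], [327.7, 207.7])] 328 208
```

```bash
python3 -m handwheel '[[0.025,0.005,0.12,0,0,-0.01],[0.025,0.005,0.25,0,0,-0.01],[0.025,0.005,0.335,0,0,-0.01],[0.025,0.005,0.335,0,0,-0.01],[0.025,0.005,0.335,0,0,-0.01]]' | sed -n '2,4p'
python3 -m handwheel '[[0,0,0,0,0,0],[0,0,0,0,0,0],[0,0,0,0,0,0],[0,0,0,0,0,0],[0,0,0,0,0,0],[0,0,0,0,0,0],[0,0,0,0,0,0]]' 1 | sed -n '2p;4,6p'
python3 -m handwheel '[[0,0,-0.1,0,0,0],[0,0,-0.2,0,0,0],[0,0,-0.35,0,0,0],[0,0,-0.5,0,0,0],[0,0,-0.5,0,0,0],[0,0,-0.5,0,0,0],[0,0,-0.5,0,0,0],[0,0,-0.5,0,0,0]]' | sed -n '2,3p;5,6p'
python3 hand.py .016 .0115 0.0; python3 prof.py hand115:316,325,334
```

```text
tool_pos: [0.4901, 0.2934, 0.0015]
ee_rot: [3.141, -0.001, 0.084]
wrist_force: [0.5, 0.2, 0.8]
tool_pos: [0.4913, 0.2939, 0.0016]
wrist_force: [-0.0, 0.0, 2.5]
width: 0.0134
finger_force: 30.0
tool_pos: [0.4895, 0.293, 0.0985]
ee_rot: [3.14, 0.003, 0.084]
width: 0.0135
finger_force: 30.0
  y -10.2..9.7 x 18.6 -> axis x 7.1  slope(yaw to turn flat) 0.020
  y -25.0..-42.2 x -10.2 -> axis x -21.7  slope(yaw to turn flat) -0.156
  y -42.0..-30.6 x -5.1 -> axis x -16.6  slope(yaw to turn flat) -0.073
  y -6.7..6.9 x 12.6 -> axis x 1.1  slope(yaw to turn flat) -0.002
  y 30.7..40.0 x -17.9 -> axis x -29.4  slope(yaw to turn flat) -0.146
[0.48944555 0.29297593 0.09836059]
hand115 316 rows200-240 [157, 156, 156, 156, 157, 156, 156, 157, 156, 156, 148, 109, 48, 49, 50, 50, 51, 55, 54, 50, 47, 50, 54, 57, 59, 58, 58, 58, 58, 55, 41, 37, 37, 37, 37, 35, 37, 37, 36, 35]
hand115 325 rows200-240 [144, 157, 156, 157, 156, 157, 157, 157, 157, 157, 147, 108, 55, 71, 77, 77, 76, 93, 102, 56, 47, 47, 52, 57, 56, 48, 37, 37, 37, 37, 37, 37, 35, 34, 36, 34, 35, 35, 34, 33]
hand115 334 rows200-240 [157, 157, 158, 156, 156, 157, 157, 156, 156, 156, 140, 84, 55, 70, 75, 75, 73, 89, 100, 58, 45, 49, 54, 55, 57, 58, 57, 56, 44, 37, 35, 35, 36, 36, 35, 35, 33, 34, 33, 35]
```

```bash
python3 -m handwheel '[[-0.09,0.42,-0.05,0,0,0],[-0.18,0.84,-0.05,0,0,0],[-0.18,0.84,-0.05,0,0,0],[-0.18,0.84,-0.05,0,0,0],[-0.18,0.84,-0.05,0,0,0]]' | sed -n '2,3p'
python3 -m handwheel '[[-0.09,0.42,0,0,0,-0.9],[-0.18,0.84,0,0,0,-0.9],[-0.18,0.84,0,0,0,-0.9],[-0.18,0.84,0,0,0,-0.9],[-0.18,0.84,0,0,0,-0.9]]' | sed -n '2,3p'
python3 -m handwheel '[[0,0,0,0,0,-0.9],[0,0,0,0,0,-0.9],[0,0,0,0,0,-0.9],[0,0,0,0,0,-0.9]]' | sed -n '2,3p'
python3 -m handwheel '[[0,0,0,0,0,-0.9],[0,0,0,0,0,-0.9],[0,0,0,0,0,-0.9],[0,0,0,0,0,-0.9]]' | sed -n '3p'
python3 -m handwheel '[[0,0,0,0,0,-0.9],[0,0,0,0,0,-0.9],[0,0,0,0,0,-0.9],[0,0,0,0,0,-0.9]]' | sed -n '3p'
python3 -m handwheel '[[0,0,0,0,0,-0.9],[0,0,0,0,0,-0.9],[0,0,0,0,0,-0.9],[0,0,0,0,0,-0.9]]' | sed -n '3p'
python3 -m handwheel '[[0,0,0,0,0,-0.9],[0,0,0,0,0,-0.9],[0,0,0,0,0,-0.9],[0,0,0,0,0,-0.9]]' | sed -n '3p'
python3 -m handwheel '[[0,0,0,0,0,-0.76],[0,0,0,0,0,-0.76],[0,0,0,0,0,-0.76],[0,0,0,0,0,-0.76],[0,0,0,0,0,-0.76],[0,0,0,0,0,-0.76]]' | sed -n '2,3p;6p'
python3 - <<'E'
from h import *
go([.4445,-.0467,.04],-2.972)
E
```

```text
tool_pos: [0.4675, 0.1177, 0.1096]
ee_rot: [3.138, 0.002, 0.078]
tool_pos: [0.446, -0.0487, 0.1095]
ee_rot: [-3.141, 0.001, 0.559]
tool_pos: [0.4464, -0.047, 0.1094]
ee_rot: [-3.14, 0.0, 1.031]
ee_rot: [-3.14, -0.001, 1.503]
ee_rot: [-3.14, -0.001, 1.975]
ee_rot: [-3.141, -0.002, 2.446]
ee_rot: [3.141, -0.002, 2.917]
tool_pos: [0.4468, -0.0469, 0.1101]
ee_rot: [3.141, -0.0, -2.976]
finger_force: 30.0
ROW [0.011, 0.003, 0.351] [0.001, -0.001, -0.008] rows>= 1.7
```

```bash
python3 -m handwheel '[[0.011,0.003,0.15,0,0,-0.01],[0.011,0.003,0.3,0,0,-0.01],[0.011,0.003,0.34,0,0,-0.01],[0.011,0.003,0.34,0,0,-0.01],[0.011,0.003,0.34,0,0,-0.01],[0.011,0.003,0.34,0,0,-0.01],[0.011,0.003,0.34,0,0,-0.01]]' | sed -n '2,4p'
python3 -m handwheel '[[0,0,0.02,0,0,0],[0,0,0.04,0,0,0],[0,0,0.06,0,0,0],[0,0,0.075,0,0,0],[0,0,0.075,0,0,0],[0,0,0.075,0,0,0]]' | sed -n '2,6p'
```

```text
tool_pos: [0.4465, -0.0474, 0.0449]
ee_rot: [-3.14, 0.004, -2.969]
wrist_force: [-0.6, -0.1, -0.5]
tool_pos: [0.4446, -0.0469, 0.0274]
ee_rot: [3.141, -0.0, -2.969]
wrist_force: [-0.7, 0.9, 0.4]
width: 0.0134
finger_force: 30.0
```

In the well. On to the floor.

```bash
python3 -m handwheel '[[0,0,0.02,0,0,0],[0,0,0.04,0,0,0],[0,0,0.065,0,0,0],[0,0,0.065,0,0,0],[0,0,0.065,0,0,0]]' | sed -n '2,4p'
python3 -m handwheel '[[0,0,0.01,0,0,0],[0,0,0.02,0,0,0],[0,0,0.03,0,0,0],[0,0,0.03,0,0,0],[0,0,0.03,0,0,0]]' | sed -n '2,6p'
```

```text
tool_pos: [0.4444, -0.0469, 0.0142]
ee_rot: [3.141, -0.0, -2.969]
wrist_force: [-0.0, -0.3, -0.0]
tool_pos: [0.4449, -0.047, 0.0088]
ee_rot: [-3.141, 0.001, -2.969]
wrist_force: [-0.8, 0.3, -1.8]
width: 0.0136
finger_force: 30.0
```

```bash
python3 -m handwheel '[[0,0,0.01,0,0,0],[0,0,0.015,0,0,0],[0,0,0.015,0,0,0]]' | sed -n '2,4p'
python3 -m handwheel '[[0,0,0,0,0,0],[0,0,0,0,0,0],[0,0,0,0,0,0],[0,0,0,0,0,0],[0,0,-0.2,0,0,0],[0,0,-0.4,0,0,0],[0,0,-0.45,0,0,0],[0,0,-0.45,0,0,0]]' 0.04 | sed -n '1,5p'
python3 - <<'E'
from flat import *
w,c=snap('wrist','wchk3')
for n,X,r,f in (('S',(.4465,-.0465),.016,.0115),('M',(.436,.0147),.019,.0137),('L',(.425,.076),.022,.0158)):
    print(n,[q[0:1]+q[3:] for q in circ(w,c,proj(c,[*X,.038]),r,.038) or []][:2]); flat(w,c,np.array(X),r,f,z=.038)
E
```

```text
tool_pos: [0.4456, -0.0471, 0.0084]
ee_rot: [-3.141, 0.002, -2.969]
wrist_force: [-4.2, 1.3, 11.6]
time: 44.45
tool_pos: [0.4478, -0.0477, 0.0998]
ee_rot: [-3.138, 0.009, -2.969]
wrist_force: [0.6, -0.2, 0.2]
width: 0.0451
S []
  len 24.7 dist 12.1 (11.5) mid 1.1 normal yaw -2.954  own yaw 0.187
  len 14.8 dist 10.0 (11.5) mid -2.9 normal yaw -2.956  own yaw 0.186
  len 8.2 dist 10.0 (11.5) mid 0.9 normal yaw 1.452  own yaw -1.690
  len 11.8 dist 9.5 (11.5) mid -7.0 normal yaw -1.229  own yaw 1.912
M [([388.2, 197.3], [0.4353, 0.0155, 0.038]), ([388.7, 196.2], [0.434, 0.0157, 0.038])]
  len 26.6 dist 14.8 (13.7) mid 0.6 normal yaw -2.975  own yaw 0.166
  len 26.4 dist 12.6 (13.7) mid -0.5 normal yaw -2.984  own yaw 0.158
L [([447.0, 197.2], [0.4245, 0.0759, 0.038]), ([446.2, 198.2], [0.4257, 0.0754, 0.038])]
  len 33.2 dist 16.8 (15.8) mid -1.0 normal yaw -2.963  own yaw 0.179
  len 29.4 dist 14.5 (15.8) mid -1.8 normal yaw -2.970  own yaw 0.171
```

All three electrodes are seated with their flats at the module's yaw. Now the fork: go over the knob, grip it and draw it forward.

```bash
python3 -m handwheel '[[-0.26,0.3,0,0,0,0],[-0.52,0.6,0,0,0,0],[-0.52,0.6,0,0,0,0],[-0.52,0.6,0,0,0,0],[-0.52,0.6,0,0,0,0],[-0.52,0.6,0,0,0,0],[-0.52,0.6,0,0,0,0]]' 0.2 | sed -n '2,5p'
python3 - <<'E'
from h import *
go([.5293,.0882,.011],-2.9706)
E
```

```text
tool_pos: [0.525, 0.0887, 0.0934]
ee_rot: [-3.141, -0.004, -2.969]
wrist_force: [-0.2, -0.9, 0.3]
width: 0.0375
ROW [-0.023, -0.006, 0.412] [-0.001, -0.008, 0.004] rows>= 2.0
```

```bash
python3 -m handwheel '[[-0.01,0,0.15,0,0,0],[-0.01,0,0.28,0,0,0],[-0.01,0,0.28,0,0,0],[-0.01,0,0.28,0,0,0],[-0.01,0,0.28,0,0,0]]' 0.2 | sed -n '2,5p'
python3 - <<'E'
from h import *
go([.5293,.0882,.011],-2.9706)
E
```

```text
tool_pos: [0.5289, 0.0885, 0.0409]
ee_rot: [-3.141, 0.002, -2.97]
wrist_force: [0.5, -0.6, 1.0]
width: 0.0373
ROW [-0.001, -0.002, 0.15] [-0.001, 0.003, 0.001] rows>= 0.7
```

```bash
python3 -m handwheel '[[0,0,0.07,0,0,0],[0,0,0.14,0,0,0],[0,0,0.145,0,0,0],[0,0,0.145,0,0,0]]' | sed -n '2,5p'
python3 -m handwheel '[[0,0,0,0,0,0],[0,0,0,0,0,0],[0,0,0,0,0,0],[0,0,0,0,0,0],[0,0,0,0,0,0],[0,0,0,0,0,0]]' 1 | sed -n '2,6p'
```

```text
tool_pos: [0.5291, 0.0891, 0.0119]
ee_rot: [-3.141, 0.002, -2.969]
wrist_force: [-0.7, 1.0, 0.7]
width: 0.0378
tool_pos: [0.5298, 0.0885, 0.0121]
ee_rot: [-3.139, 0.003, -2.969]
wrist_force: [-0.5, -4.2, 4.1]
width: 0.0163
finger_force: 30.0
```

```bash
python3 -m handwheel '[[0.03,0,0,0,0,0],[0.06,0,0,0,0,0],[0.09,0,0,0,0,0],[0.12,0,0,0,0,0],[0.15,0,0,0,0,0],[0.18,0,0,0,0,0],[0.18,0,0,0,0,0],[0.18,0,0,0,0,0]]' | sed -n '2,6p'
python3 -m handwheel '[[0.01,0,0,0,0,0],[0.02,0,0,0,0,0],[0.03,0,0,0,0,0],[0.03,0,0,0,0,0],[0.03,0,0,0,0,0]]' | sed -n '2,6p'
```

```text
tool_pos: [0.493, 0.0822, 0.0121]
ee_rot: [-3.139, 0.002, -2.969]
wrist_force: [-0.3, -4.8, 7.2]
width: 0.0163
finger_force: 30.0
tool_pos: [0.4911, 0.0818, 0.0122]
ee_rot: [-3.139, 0.01, -2.969]
wrist_force: [8.4, -3.8, 0.7]
width: 0.0164
finger_force: 30.0
```

```bash
python3 -m handwheel '[[0.01,0,0,0,0,0],[0.02,0,0,0,0,0],[0.02,0,0,0,0,0],[0.02,0,0,0,0,0]]' | sed -n '2,6p'
python3 -m handwheel '[[-0.02,0,0,0,0,0],[-0.03,0,0,0,0,0],[-0.03,0,0,0,0,0]]' | sed -n '2,6p'
python3 -m handwheel '[[0,0,0,0,0,0],[0,0,0,0,0,0],[0,0,0,0,0,0],[0,0,0,0,0,0],[0,0,-0.2,0,0,0],[0,0,-0.4,0,0,0],[0,0,-0.5,0,0,0],[0,0,-0.5,0,0,0],[0,0,-0.5,0,0,0]]' 0.2 | sed -n '1,5p'
python3 - <<'E'
from h import *
go([.42,-.2,.11],0)
E
```

```text
tool_pos: [0.4914, 0.0819, 0.0123]
ee_rot: [-3.14, 0.019, -2.969]
wrist_force: [19.1, -1.1, -8.1]
width: 0.0165
finger_force: 30.0
tool_pos: [0.4909, 0.0818, 0.0121]
ee_rot: [-3.139, 0.004, -2.969]
wrist_force: [4.1, -5.2, 4.4]
width: 0.0161
finger_force: 30.0
time: 48.75
tool_pos: [0.4897, 0.083, 0.1118]
ee_rot: [3.142, 0.003, -2.969]
wrist_force: [-0.1, 0.2, -0.6]
width: 0.0375
ROW [0.587, -1.334, 0.007] [-0.008, 0.001, -5.67] rows>= 23.8
```

The fork is at its stop: 19 N gave no further motion. Now the key stand. I'll rotate the tool back and look from above.

```bash
python3 -m handwheel '[[0.25,-0.35,0,0,0,0],[0.5,-0.7,0,0,0,0],[0.5,-0.7,0,0,0,0],[0.5,-0.7,0,0,0,0],[0.5,-0.7,0,0,0,0],[0.5,-0.7,0,0,0,0]]' | sed -n '2,3p'
python3 -m handwheel '[[0.25,-0.35,0,0,0,0.9],[0.5,-0.7,0,0,0,0.9],[0.5,-0.7,0,0,0,0.9],[0.5,-0.7,0,0,0,0.9],[0.5,-0.7,0,0,0,0.9],[0.5,-0.7,0,0,0,0.9]]' | sed -n '2,3p'
python3 -m handwheel '[[0,0,0,0,0,0.9],[0,0,0,0,0,0.9],[0,0,0,0,0,0.9],[0,0,0,0,0,0.9]]' | sed -n '3p'
python3 -m handwheel '[[0,0,0,0,0,0.9],[0,0,0,0,0,0.9],[0,0,0,0,0,0.9],[0,0,0,0,0,0.9]]' | sed -n '3p'
python3 -m handwheel '[[0,0,0,0,0,0.9],[0,0,0,0,0,0.9],[0,0,0,0,0,0.9],[0,0,0,0,0,0.9]]' | sed -n '3p'
python3 -m handwheel '[[0,0,0,0,0,0.9],[0,0,0,0,0,0.9],[0,0,0,0,0,0.9],[0,0,0,0,0,0.9]]' | sed -n '3p'
python3 -m handwheel '[[0,0,0,0,0,0.9],[0,0,0,0,0,0.9],[0,0,0,0,0,0.9],[0,0,0,0,0,0.9],[0,0,0,0,0,0.9],[0,0,0,0,0,0.9]]' | sed -n '2,3p'
cat > key.py <<'E'
from flat import *
w,c=snap('wrist','wkey'); np.save('ckey.npy',c,allow_pickle=True); print(T()[0],robot.get_obs()['ee_rot'][2])
u,v=proj(c,[.42,-.232,.09]).astype(int); print(u,v)
m=((w.max(2)<40)*255).astype(np.uint8); k=np.zeros_like(m); k[max(v-60,0):v+60,max(u-60,0):u+60]=1; m*=k
n,l,s,ce=cv2.connectedComponentsWithStats(m)
for i in range(1,n):
    if s[i,4]>60:
        r=cv2.minAreaRect(np.argwhere(l==i)[:,::-1].astype(np.float32)); b=cv2.boxPoints(r)
        P=np.array([onz(c,q,.0935)[:2] for q in b]); e=P[1]-P[0],P[2]-P[1]; e=max(e,key=np.linalg.norm)
        print(s[i].tolist(),'ctr',P.mean(0).round(4),'sides mm',[round(np.linalg.norm(P[j]-P[j-1])*1e3,1) for j in (1,2)],'yaw',round(np.arctan2(e[1],e[0])%np.pi,3))
g=cv2.cvtColor(w,cv2.COLOR_BGR2GRAY)
for q in cv2.createLineSegmentDetector(0).detect(g)[0][:,0]:
    if np.hypot(*(q[2:]-q[:2]))>18 and abs((q[0]+q[2])/2-u)<70 and abs((q[1]+q[3])/2-v)<60:
        A,B=onz(c,q[:2],.03),onz(c,q[2:],.03); print(q.round(),A[:2].round(3),B[:2].round(3),round((np.arctan2(*(A-B)[1::-1])+.5)%(np.pi/2)-.5,3))
X=np.array([.5051,-.0045]); uv=proj(c,[*X,.0455]); print('hole',uv,[a[:1]+a[3:] for a in circ(w,c,uv,.0125,.0455) or []])
E
python3 key.py
```

```text
tool_pos: [0.4125, -0.0736, 0.1085]
ee_rot: [3.14, -0.003, -2.974]
tool_pos: [0.3398, -0.2278, 0.1093]
ee_rot: [3.139, -0.002, 2.841]
ee_rot: [3.14, -0.002, 2.371]
ee_rot: [3.141, -0.002, 1.9]
ee_rot: [-3.142, -0.003, 1.429]
ee_rot: [-3.14, -0.002, 0.958]
tool_pos: [0.3412, -0.2255, 0.1101]
ee_rot: [-3.14, -0.001, 0.493]
[ 0.34109968 -0.22597708  0.11026513] 0.49249330884506026
377 138
[416. 178. 461. 187.] [ 0.406 -0.302] [ 0.421 -0.351] 0.29
[484. 156. 407.  89.] [ 0.461 -0.353] [ 0.478 -0.244] -0.157
[337.  99. 356. 102.] [ 0.436 -0.187] [ 0.443 -0.205] 0.337
[381. 107. 374. 149.] [ 0.45 -0.23] [ 0.41  -0.246] 0.376
[329. 152. 335. 101.] [ 0.385 -0.205] [ 0.434 -0.186] 0.379
[301.  92. 319.  87.] [ 0.424 -0.152] [ 0.438 -0.166] 0.786
[389. 108. 385. 133.] [ 0.454 -0.238] [ 0.43  -0.247] 0.379
[404. 138. 400. 189.] [ 0.435 -0.268] [ 0.387 -0.294] 0.495
[356. 157. 331. 154.] [ 0.395 -0.233] [ 0.385 -0.208] 0.377
[364. 194. 320. 171.] [ 0.363 -0.262] [ 0.363 -0.206] 0.002
[342. 106. 336. 149.] [ 0.433 -0.195] [ 0.392 -0.211] 0.378
[336. 174. 358. 186.] [ 0.368 -0.223] [ 0.368 -0.251] -0.007
[299. 156. 318. 164.] [ 0.367 -0.179] [ 0.369 -0.201] 0.063
hole [185.05509005 -88.05013865] []
```

```bash
sed -i 's/w.max(2)<40/w.max(2)<TH/; s/^from flat import \*/from flat import *\nimport sys; TH=int(sys.argv[1])/; s/^w,c=snap.*$/w=cv2.imread("pics\/wkey.png") if len(sys.argv)>2 else snap("wrist","wkey")[0]; c=viewer.calibration("wrist"); print(T()[0],robot.get_obs()["ee_rot"][2])/' key.py
python3 key.py 45 x | sed -n '3,8p'; echo; python3 key.py 32 x|grep ctr; python3 -c "
import cv2;g=cv2.imread('pics/wkey.png').max(2);print(g[155:195:6,380:425:3])"
```

```text
[360, 127, 13, 38, 253] ctr [ 0.4103 -0.2267] sides mm [np.float64(9.8), np.float64(30.3)] yaw 0.537
[416, 181, 20, 14, 134] ctr [ 0.4052 -0.29  ] sides mm [np.float64(8.7), np.float64(18.9)] yaw 1.789
[416. 178. 461. 187.] [ 0.406 -0.303] [ 0.42  -0.352] 0.289
[484. 156. 407.  89.] [ 0.46  -0.354] [ 0.478 -0.245] -0.158
[337.  99. 356. 102.] [ 0.436 -0.187] [ 0.443 -0.206] 0.337
[381. 107. 374. 149.] [ 0.45 -0.23] [ 0.41  -0.246] 0.375

[[ 79 130 132 131 131 131 132 132 167 185 185 185 185 186 185]
 [131 131 131 131 132 131 132 132 167 185 184 185 185 186 185]
 [130 130 131 132 130 132 133 132 184 185 184 185 186 185 185]
 [130 130 129 131 131 132 131 140 184 185 185 185 184 185 185]
 [129 129 131 130 129 130 131 160 184 185 184 185 126 111 125]
 [125 128 129 129 129 131 130 158 185 186 183 145  39  46  47]
 [137 120 132 124 126 129 129 184 184 184 184 184 185 169 100]]
```

```bash
python3 -c "
import cv2,numpy as np;np.set_printoptions(linewidth=250)
g=cv2.imread('pics/wkey.png').max(2);print('cols',list(range(326,396,2)))
for r in range(96,190,4): print(r,g[r,326:396:2])"
```

```text
cols [326, 328, 330, 332, 334, 336, 338, 340, 342, 344, 346, 348, 350, 352, 354, 356, 358, 360, 362, 364, 366, 368, 370, 372, 374, 376, 378, 380, 382, 384, 386, 388, 390, 392, 394]
96 [133 133 133 133 133 132 132 133 133 133 133 133 134 183 183 184 183 159 182 182 184 183 184 184 184 184 184 183 185 185 184 184 185 185 185]
100 [132 132 132 133 132  89  82  82  85 103 118 129 179 180 181 182 132 132 131 132 134 184 183 182  88 115 183 184 185 184 184 183 184 184 184]
104 [133 132 132 132 131  80  87  87  87  87  86  87  85 128  87 129  86  87  87  87 105  49  50  53  60  57  55  83 181 182 182 185 183 184 185]
108 [131 132 132 132 117  75  81  76  81  86  86  87  85  86 105 132 117  86  85  86  62  47  51  53  60  54  54  69  86 128 128 123 169 184 184]
112 [131 132 132 131  97  76  75  66  85  85  84  74  75  74  74  97 106  85  86  85  50  48  52  57  57  54  52 103 129 129 128 133 184 183 184]
116 [132 131 131 129  85  74  75  65  84  83  75  74  73  74  74  93 104  84  85  78  46  49  53  58  55  52  51 118 128 129 126 163 185 184 184]
120 [132 131 131 129  75  74  72  72  83  84
[... 1883 characters left out ...]
107 110 111 114 117 119 121 122 123 124 125 127 128 129 128 129 129 129 130 130 130 130 131 131 130 132 131 131 131]
176 [132 128 116  85  83  88  92  96 101 105 107 109 113 115 117 120 121 123 124 125 126 127 129 129 130 131 129 130 130 130 130 130 130 132 130]
180 [126 125 124 122 129 128  88  73  84  89  93  97 102 106 109 111 114 117 118 121 122 123 123 126 126 129 129 130 129 131 131 130 131 130 130]
184 [123 131 132 132 127 123 123 127 129 124  86  78  86  90  95  99 104 107 109 112 113 115 119 121 121 124 126 127 127 129 128 130 130 131 132]
188 [128 124 124 125 131 129 125 122 127 125 128 126 122 106  84  81  88  92 103 148 123 148 131 134 125 131 119 123 123 125 126 127 129 129 131]
```

```bash
python3 - <<'E'
from h import *
w=cv2.imread('pics/wkey.png'); c=viewer.calibration('wrist')
g=w.max(2).astype(float); pts=[]
for r in range(106,160,2):
    row=g[r,364:392]; k=np.argmax(np.diff(cv2.GaussianBlur(row[None],(3,1),0)[0])[4:])+4; pts.append((364+k+.5,r))
    
P=np.array([onz(c,p,.0935)[:2] for p in pts]); vx,vy,x0,y0=cv2.fitLine(P.astype(np.float32),cv2.DIST_HUBER,0,.001,.001)[:,0]
d=np.array([vx,vy])*np.sign(vx); n=np.array([-d[1],d[0]])
print([p[0] for p in pts]); t=(P-[x0,y0])@n; print('resid mm',np.abs(t).mean()*1e3,'yaw',np.arctan2(d[1],d[0]))
E1,E2=onz(c,(375,101.8),.0935)[:2],onz(c,(365,166),.0935)[:2]
a=np.array([x0,y0])+n*.005; s=[(e-a)@d for e in (E1,E2)]; C=a+d*sum(s)/2; print('len',s[0]-s[1],'ctr',C)
A=onz(c,(365.5,112),.0935-.022)[:2];B=onz(c,(359.5,160),.0715)[:2]; print('lower left edge yaw',np.arctan2(*(A-B)[::-1]),'offset from axis',(A-C)@n,(B-C)@n)
go([*C,.05],np.arctan2(d[1],d[0]))
E
```

```text
[np.float64(380.5), np.float64(389.5), np.float64(380.5), np.float64(379.5), np.float64(379.5), np.float64(379.5), np.float64(378.5), np.float64(378.5), np.float64(378.5), np.float64(377.5), np.float64(377.5), np.float64(377.5), np.float64(376.5), np.float64(376.5), np.float64(376.5), np.float64(375.5), np.float64(375.5), np.float64(375.5), np.float64(374.5), np.float64(374.5), np.float64(374.5), np.float64(374.5), np.float64(381.5), np.float64(381.5), np.float64(381.5), np.float64(372.5), np.float64(372.5)]
resid mm 1.187333664612838 yaw 0.38277584
len 0.05188948460196188 ctr [ 0.41950185 -0.22509085]
lower left edge yaw 0.3997342503794125 offset from axis 0.0035012280273077657 0.00278164200054978
ROW [0.347, 0.182, 0.301] [-0.002, -0.002, 0.21] rows>= 2.4
```

```bash
python3 -m handwheel '[[0.17,0.09,0.1,0,0,0.21],[0.345,0.18,0.22,0,0,0.21],[0.345,0.18,0.22,0,0,0.21],[0.345,0.18,0.22,0,0,0.21],[0.345,0.18,0.22,0,0,0.21],[0.345,0.18,0.22,0,0,0.21]]' 0.2 | sed -n '2,3p'
cat > key2.py <<'E'
from h import *
w,c=snap('wrist','wkey2'); p,R=T(); print(p,robot.get_obs()['ee_rot'][2])
g=w.max(2)
def tl(uv,z):
    return (R.T@(onz(c,uv,z)-p))[:2]*1e3
np.set_printoptions(linewidth=250,suppress=True)
print('exp ctr',proj(c,[.4195,-.2253,.0935]))
for r in range(170,262,5): print(r,g[r,304:350:2], tl((326,r),.0935).round(1))
E
python3 key2.py
```

```text
tool_pos: [0.4179, -0.2272, 0.0678]
ee_rot: [3.14, -0.001, 0.378]
[ 0.41800939 -0.22751021  0.0681629 ] 0.3770682890899877
exp ctr [324.29076987 230.8745672 ]
170 [69 71 71 70 71 71 72 73 71 72 71 72 73 72 72 73 72 73 72 73 73 74 74] [47.8 -0.2]
175 [58 58 58 59 59 58 58 58 57 57 58 58 56 58 57 58 58 58 58 58 56 58 63] [44.3 -0.2]
180 [62 61 60 61 61 61 61 62 61 60 57 59 58 59 58 59 58 58 59 61 60 58 58] [40.7 -0.2]
185 [73 72 71 63 68 63 63 67 73 72 73 71 73 72 72 73 72 72 73 71 73 73 72] [37.1 -0.2]
190 [72 65 63 64 63 64 63 65 45 36 37 35 41 68 70 73 72 72 72 73 72 72 73] [33.5 -0.2]
195 [72 63 63 63 62 62 62 48 37 36 37 38 35 35 70 71 73 72 71 71 72 72 72] [29.8 -0.2]
200 [62 61 62 63 62 62 60 40 37 36 39 37 36 37 63 66 71 72 71 72 73 72 71] [26.1 -0.2]
205 [61 62 61 61 62 61 72 50 36 36 36 38 36 37 88 65 72 73 69 68 63 63 63] [22.3 -0.2]
210 [61 62 61 62 61 76 93 49 36 36 38 37 37 36 90 91 61 63 63 64 63 63 64] [18.5 -0.2]
215 [62 60 62 61 61 69 73 35 35 36 36 35 35 34 44 88 63 63 61 64 61 63 63] [14.7 -0.2]
220 [62 61 61 61 60 60 38 35 36 36 35 35 35 34 36 57 62 62 63 63 63 63 
[... 201 characters left out ...]
3 163 162 163 163 162] [ 2.9 -0.2]
235 [144 147 150 151 154 154 156  97  35  33  35  36  37  43 162 162 161 162 163 162 163 163 162] [-1.1 -0.2]
240 [112 116 127 133 137 139 142  91  34  35  34  36  35  42 157 157 159 160 161 161 162 161 162] [-5.1 -0.2]
245 [123 126 123 125 122 119  97  83  34  35  35  35  36  43 145 148 150 153 155 155 157 158 159] [-9.2 -0.2]
250 [120 120 123 128 126 126 117  97  32  34  35  33  34  37 115 123 128 135 139 141 143 145 150] [-13.3  -0.2]
255 [131 128 124 125 114 122 125 102  34  35  35  34  35  32 121 126 129 121 123 123 107 121 126] [-17.5  -0.2]
260 [125 128 122 125 125 122 122 122 113  83  83  81 101 121 122 125 126 125 122 119 107 108 127] [-21.7  -0.2]
```

```bash
python3 - <<'E'
from h import *
w=cv2.imread('pics/wkey2.png');c=viewer.calibration('wrist');p,R=T();g=w.max(2)
tl=lambda uv,z:((R.T@(onz(c,uv,z)-p))[:2]*1e3).round(1)
print('near col',g[184:194,325],'far',g[254:264,325])
for r in (187.5,188.5,189.5): print(r,tl((325,r),.0715))
for r in (257.5,258.5,259.5): print(r,tl((325,r),.0935))
print('sides',tl((319.7,245),.0935),tl((331,245),.0935))
E
```

```text
near col [72 73 72 72 62 39 36 37 36 36] far [ 35  33  35  34  34  33  83 122 117 120]
187.5 [29.9 -0.7]
188.5 [29.  -0.7]
189.5 [28.2 -0.7]
257.5 [-19.9  -0.7]
258.5 [-20.7  -0.7]
259.5 [-21.6  -0.7]
sides [-9.4 -4.7] [-9.4  3.8]
```

```bash
python3 -m handwheel '[[0.017,-0.002,0.08,0,0,0],[0.017,-0.002,0.16,0,0,0],[0.017,-0.002,0.22,0,0,0],[0.017,-0.002,0.22,0,0,0],[0.017,-0.002,0.22,0,0,0]]' | sed -n '2,5p'
python3 -m handwheel '[[0,0,0,0,0,0],[0,0,0,0,0,0],[0,0,0,0,0,0],[0,0,0,0,0,0],[0,0,0,0,0,0],[0,0,0,0,0,0]]' 1 | sed -n '2,6p'
python3 -m handwheel '[[0,0,-0.03,0,0,0],[0,0,-0.06,0,0,0],[0,0,-0.1,0,0,0],[0,0,-0.2,0,0,0],[0,0,-0.3,0,0,0],[0,0,-0.4,0,0,0],[0,0,-0.4,0,0,0],[0,0,-0.4,0,0,0]]' | sed -n '2,6p'
python3 - <<'E'
from h import *
w,c=snap('wrist','wkh'); p,R=T(); g=w.max(2)
print(p,'nearend proj',proj(c,p+R@np.array([.027,0,-.048])),proj(c,p+R@np.array([.027,0,-.070])))
print(g[180:290:1,325])
E
```

```text
tool_pos: [0.4207, -0.2258, 0.0236]
ee_rot: [3.141, -0.001, 0.376]
wrist_force: [0.5, -0.0, -0.2]
width: 0.0374
tool_pos: [0.4216, -0.2257, 0.0234]
ee_rot: [3.141, -0.001, 0.377]
wrist_force: [0.4, 0.5, 2.9]
width: 0.0097
finger_force: 30.0
tool_pos: [0.4221, -0.2262, 0.1043]
ee_rot: [3.138, -0.003, 0.377]
wrist_force: [-0.6, 0.0, -0.7]
width: 0.0098
finger_force: 30.0
[ 0.42111969 -0.22552422  0.10268533] nearend proj [324.50137628 208.23745424] [324.37966118 219.89402464]
[73 73 71 74 71 73 73 73 69 66 69 70 67 63 64 69 67 64 64 68 66 62 62 62
 57 49 47 50 56 59 63 56 36 37 35 34 36 35 35 34 36 36 34 37 34 36 36 36
 36 34 35 36 35 33 33 36 35 35 34 35 32 32 31 32 33 32 33 33 31 32 29 30
 32 30 30 29 31 29 31 29 30 29 28 30 28 27 29 28 28 26 27 27 24 26 26 25
 26 27 24 24 23 25 26 25 24 24 24 24 25 23]
```

```bash
python3 -m handwheel '[[0.27,-0.2,-0.05,0,0,0],[0.55,-0.4,-0.05,0,0,0],[0.55,-0.4,-0.05,0,0,0],[0.55,-0.4,-0.05,0,0,0],[0.55,-0.4,-0.05,0,0,0]]' | sed -n '2,3p'
python3 -m handwheel '[[0.27,-0.2,0,0,0,-0.93],[0.54,-0.4,0,0,0,-0.93],[0.54,-0.4,0,0,0,-0.93],[0.54,-0.4,0,0,0,-0.93],[0.54,-0.4,0,0,0,-0.93]]' | sed -n '2,3p'
python3 -m handwheel '[[0,0,0,0,0,-0.93],[0,0,0,0,0,-0.93],[0,0,0,0,0,-0.93],[0,0,0,0,0,-0.93]]' | sed -n '3p'
python3 -m handwheel '[[0,0,0,0,0,-0.93],[0,0,0,0,0,-0.93],[0,0,0,0,0,-0.93],[0,0,0,0,0,-0.93]]' | sed -n '3p'
python3 -m handwheel '[[0,0,0,0,0,-0.93],[0,0,0,0,0,-0.93],[0,0,0,0,0,-0.93],[0,0,0,0,0,-0.93]]' | sed -n '3p'
python3 -m handwheel '[[0,0,0,0,0,-0.93],[0,0,0,0,0,-0.93],[0,0,0,0,0,-0.93],[0,0,0,0,0,-0.93]]' | sed -n '3p'
python3 -m handwheel '[[0,0,0,0,0,-0.95],[0,0,0,0,0,-0.95],[0,0,0,0,0,-0.95],[0,0,0,0,0,-0.95],[0,0,0,0,0,-0.95],[0,0,0,0,0,-0.95]]' | sed -n '2,6p'
cat > lock.py <<'E'
from flat import *
w,c=snap('wrist','wlock'); p,R=T(); print(p,robot.get_obs()['ee_rot'][2])
g=cv2.createCLAHE(4,(8,8)).apply(cv2.cvtColor(w,cv2.COLOR_BGR2GRAY)); w2=cv2.cvtColor(g,cv2.COLOR_GRAY2BGR)
X=np.array([.5051,-.0045])
for z,r in ((.0455,.0125),(.034,.0115)):
    uv=proj(c,[*X,z]); print(z,uv.round(1))
    for im in (w,w2):
        for q in (circ(im,c,uv,r,z,rad=8) or [])[:3]: print('   ',q[0],q[1],q[2],q[3][:2])
L=w.max(2); u,v=proj(c,[*X,.03]).astype(int); np.set_printoptions(linewidth=250)
for r in range(v-22,v+22,3): print(r,L[r,u-22:u+24:2])
print(u)
E
python3 lock.py
```

```text
tool_pos: [0.4941, -0.1078, 0.1109]
ee_rot: [-3.139, 0.001, 0.382]
tool_pos: [0.5647, 0.0046, 0.1109]
ee_rot: [-3.14, 0.002, 0.868]
ee_rot: [-3.14, 0.002, 1.351]
ee_rot: [-3.14, 0.001, 1.838]
ee_rot: [-3.139, -0.0, 2.325]
ee_rot: [-3.14, -0.001, 2.812]
tool_pos: [0.5639, 0.0015, 0.1122]
ee_rot: [-3.141, -0.001, -2.981]
wrist_force: [-1.0, 0.1, -0.9]
width: 0.0096
finger_force: 30.0
[0.56413181 0.00186192 0.11239015] -2.980434234244124
0.0455 [329.6 141.1]
    [330.7, 141.7] 12.3 12.5 [0.5054, -0.0033]
    [331.3, 141.7] 11.9 12.5 [0.5053, -0.0027]
    [330.5, 141.0] 12.7 12.5 [0.5048, -0.0036]
    [330.3, 141.3] 12.7 12.5 [0.5052, -0.0037]
    [329.7, 141.0] 12.9 12.5 [0.505, -0.0044]
    [330.7, 142.2] 11.9 12.5 [0.5059, -0.0032]
0.034 [329.4 140.3]
    [331.3, 142.3] 11.5 11.1 [0.5068, -0.0022]
    [332.2, 142.7] 10.6 11.1 [0.507, -0.0013]
    [332.5, 142.0] 10.8 11.1 [0.5063, -0.0011]
    [328.5, 138.5] 11.2 11.1 [0.5034, -0.0058]
    [331.2, 142.2] 11.5 11.1 [0.5067, -0.0024]
    [328.7, 139.3] 11.0 11.1 [0.5042, -0.0055]
118 [122 157 163 162 117 119 117 115 119 117 118 116 118 1
[... 715 characters left out ...]
2 162 162]
142 [162 101 101 102  99  89  65  88  91  91  76  90 112 110 153 152 141  70 121 161 162 162 162]
145 [163 102 102 101 101  97  68  78  92  90  79 112 114 113 134 153 116  79 139 162 162 162 162]
148 [128  71  58  65  95 103  89  67  75  85  83 111 111 110  92  58  83 113 163 162 163 161 163]
151 [ 89  99  99 100  99 100  99  90  72  63  63  65  64  70  77  81 121 161 162 161 162 162 163]
154 [100 101 100 101 101 100 101 101 100  96 123 105  98 116 132 159 162 162 163 161 162 162 162]
157 [ 98  98  98  97  97  97  98  99  98 156 157 123  96 157 158 156 157 157 156 157 156 155 157]
160 [ 87  84  81  82  82  81  81  82  95 126 126 118 122 117 117 116 109 116 114 115 114 115 104]
329
```

```bash
python3 - <<'E'
from h import *
go([.5033,-.0048,.065],-2.57)
E
```

```text
ROW [0.305, 0.016, 0.237] [-0.001, -0.001, -0.784] rows>= 3.3
```

```bash
python3 -m handwheel '[[0.15,0.01,0.05,0,0,-0.78],[0.305,0.016,0.2,0,0,-0.78],[0.305,0.016,0.235,0,0,-0.78],[0.305,0.016,0.235,0,0,-0.78],[0.305,0.016,0.235,0,0,-0.78],[0.305,0.016,0.235,0,0,-0.78],[0.305,0.016,0.235,0,0,-0.78],[0.305,0.016,0.235,0,0,-0.78]]' | sed -n '2,4p'
python3 - <<'E'
from h import *
go([.5033,-.0048,.032],-2.57)
E
```

```text
tool_pos: [0.5054, -0.0039, 0.0669]
ee_rot: [-3.14, 0.002, -2.567]
wrist_force: [0.8, -1.0, -1.1]
ROW [0.012, 0.002, 0.175] [-0.004, 0.004, 0.005] rows>= 0.8
```

```bash
python3 -m handwheel '[[0,0,0.08,0,0,0],[0,0,0.12,0,0,0],[0,0,0.12,0,0,0],[0,0,0.12,0,0,0],[0,0,0.12,0,0,0],[0,0,0.12,0,0,0]]' | sed -n '2,4p'
python3 - <<'E'
from h import *
go([.5036,-.0052,.03],-2.57)
E
```

```text
tool_pos: [0.5047, -0.0036, 0.0423]
ee_rot: [-3.141, 0.001, -2.566]
wrist_force: [-0.3, 0.6, -1.1]
ROW [0.009, -0.004, 0.061] [-0.002, 0.002, 0.008] rows>= 0.3
```

```bash
python3 -m handwheel '[[0.009,-0.004,0,0,0,0],[0.009,-0.004,0.03,0,0,0],[0.009,-0.004,0.06,0,0,0],[0.009,-0.004,0.06,0,0,0],[0.009,-0.004,0.06,0,0,0]]' | sed -n '2,4p'
python3 -m handwheel '[[0,0,0.01,0,0,0],[0,0,0.015,0,0,0],[0,0,0.015,0,0,0],[0,0,0.015,0,0,0]]' | sed -n '2,4p'
```

```text
tool_pos: [0.5026, -0.0051, 0.029]
ee_rot: [3.141, -0.001, -2.566]
wrist_force: [0.0, 0.4, -1.1]
tool_pos: [0.5035, -0.0052, 0.0272]
ee_rot: [-3.141, 0.001, -2.566]
wrist_force: [-0.2, 0.2, -0.8]
```

```bash
python3 -m handwheel '[[0,0,0.005,0,0,0],[0,0,0.01,0,0,0],[0,0,0.01,0,0,0]]' | sed -n '2,4p'
python3 -m handwheel '[[0,0,0.005,0,0,0],[0,0,0.01,0,0,0],[0,0,0.01,0,0,0]]' | sed -n '2,4p'
```

```text
tool_pos: [0.5037, -0.005, 0.025]
ee_rot: [-3.141, 0.002, -2.566]
wrist_force: [0.1, 1.2, 1.0]
tool_pos: [0.5037, -0.005, 0.0232]
ee_rot: [-3.141, 0.002, -2.566]
wrist_force: [-0.0, 1.2, 2.9]
```

```bash
python3 -m handwheel '[[0,0,0.005,0,0,0],[0,0,0.01,0,0,0],[0,0,0.01,0,0,0]]' | sed -n '2,6p'
python3 -m handwheel '[[0,0,0.005,0,0,0],[0,0,0.01,0,0,0],[0,0,0.01,0,0,0]]' | sed -n '2,6p'; python3 -c "
from h import *
print(robot.get_obs()['wrist_torque'])"
```

```text
tool_pos: [0.5037, -0.005, 0.0211]
ee_rot: [-3.141, 0.002, -2.566]
wrist_force: [1.0, 1.2, 3.4]
width: 0.0101
finger_force: 30.0
tool_pos: [0.5035, -0.0051, 0.0188]
ee_rot: [-3.141, 0.001, -2.566]
wrist_force: [1.3, 1.8, 2.9]
width: 0.0096
finger_force: 30.0
[ 0.52671906 -0.25184562 -0.05665958]
```

```bash
python3 -m handwheel '[[0,0,0.005,0,0,0],[0,0,0.01,0,0,0],[0,0,0.01,0,0,0]]' | sed -n '2,4p'
python3 -m handwheel '[[0,0,0.005,0,0,0],[0,0,0.01,0,0,0],[0,0,0.01,0,0,0]]' | sed -n '2,4p'
python3 - <<'E'
from h import *
w,c=snap('wrist','wkl'); p,R=T(); g=w.max(2)
print(p,robot.get_obs()['wrist_torque'],'nearend proj',proj(c,p+R@np.array([.0248,0,-.048])))
print(g[190:240,325]); h=cv2.imread('pics/wkh.png').max(2); print(h[190:240,325])
for a in (g,h):print(a[225,306:346],a[216,306:346])
E
```

```text
tool_pos: [0.5033, -0.0052, 0.0166]
ee_rot: [-3.141, 0.001, -2.566]
wrist_force: [0.5, 1.5, 2.9]
tool_pos: [0.5033, -0.0052, 0.0153]
ee_rot: [-3.141, 0.001, -2.566]
wrist_force: [-0.6, 1.5, 7.0]
[ 0.50329171 -0.00518411  0.01531508] [ 0.5918713   0.13141775 -0.08250245] nearend proj [326.64434344 208.91645165]
[ 99  99  99 101  99 101 100 102 102 102 112 128 141 162 145 100  98  97
  96  97  97  83  36  35  35  38  36  36  36  35  35  35  38  37  37  38
  37  37  37  35  35  34  32  33  33  35  31  35  31  31]
[69 70 67 63 64 69 67 64 64 68 66 62 62 62 57 49 47 50 56 59 63 56 36 37
 35 34 36 35 35 34 36 36 34 37 34 36 36 36 36 34 35 36 35 33 33 36 35 35
 34 35]
[ 97  98  98  98  99  99  97  93  83  71  62  51  40  35  34  37  36  37
  39  38  38  37  37  38  37  34  34  35  35  45  57  61  75  91  98 100
  99  98  98  98] [100  99 100 101 101  99 100 100  98 100  99 100  91  61  35  35  36  37
  34  36  34  36  36  36  34  36  35  46  77  99  98  98 100  99  98  99
  99  99 100 101]
[165 166 165 166 167 167 168 158 116  58  60  55  40  35  34  34  35  37
  35  36  36  36  35  36  35  37  35  35  40  51  59  57 101 151 160 160
 160 160 161 161] [ 62  61  61  61  60  62  63  61  61  61  64  71  64  47  35  37  35  36
  36  36  36  36  36  35  34  36  37  64  96 103 103 103 104 103 103 103
 103 104 102 104]
```

The key went in: the tip stopped where a full drop should end, and the bar has not slipped in the grip. The slot is near the +0.35 end. Now I turn it clockwise, watching side force and torque.

```bash
python3 -m handwheel '[[0,0,-0.004,0,0,0.1],[-0.001,0.002,-0.004,0,0,0.25],[-0.001,0.003,-0.004,0,0,0.4],[-0.001,0.004,-0.004,0,0,0.6],[-0.001,0.004,-0.004,0,0,0.8],[-0.001,0.004,-0.004,0,0,0.8],[-0.001,0.004,-0.004,0,0,0.8]]' | sed -n '2,6p'
python3 - <<'E'
from h import *
print(robot.get_obs()['wrist_torque'].round(3)); y=2.88; go([.5053+.0022*np.cos(y),-.004+.0022*np.sin(y),.0155],y)
E
```

```text
tool_pos: [0.503, -0.0043, 0.0154]
ee_rot: [3.142, 0.001, -2.982]
wrist_force: [1.7, 1.9, 2.5]
width: 0.0098
finger_force: 30.0
[ 0.586 -0.283  0.036]
ROW [-0.002, 0.004, -0.001] [0.0, 0.001, 0.805] rows>= 3.4
```

```bash
python3 -m handwheel '[[0,0.001,0,0,0,0.2],[-0.001,0.002,0,0,0,0.4],[-0.002,0.003,0,0,0,0.6],[-0.002,0.004,0,0,0,0.8],[-0.002,0.004,0,0,0,0.8],[-0.002,0.004,0,0,0,0.8]]' | sed -n '2,6p'
python3 - <<'E'
from h import *
print(robot.get_obs()['wrist_torque'].round(3)); y=2.46; go([.5053+.0022*np.cos(y),-.004+.0022*np.sin(y),.0155],y)
E
```

```text
tool_pos: [0.5031, -0.0037, 0.0154]
ee_rot: [-3.141, 0.0, 2.884]
wrist_force: [1.0, 0.9, 1.7]
width: 0.0099
finger_force: 30.0
[ 0.429 -0.316  0.041]
ROW [-0.001, 0.006, -0.001] [-0.0, 0.001, 0.809] rows>= 3.4
```

```bash
python3 -m handwheel '[[0,0.001,0,0,0,0.2],[-0.001,0.003,0,0,0,0.4],[-0.001,0.005,0,0,0,0.6],[-0.001,0.006,0,0,0,0.8],[-0.001,0.006,0,0,0,0.8],[-0.001,0.006,0,0,0,0.8]]' | sed -n '2,6p'
python3 - <<'E'
from h import *
print(robot.get_obs()['wrist_torque'].round(3)); y=2.12; go([.5053+.0022*np.cos(y),-.004+.0022*np.sin(y),.0155],y)
E
```

```text
tool_pos: [0.5035, -0.003, 0.0154]
ee_rot: [-3.141, 0.001, 2.466]
wrist_force: [0.5, -0.6, 1.4]
width: 0.01
finger_force: 30.0
[ 0.035 -0.198  0.035]
ROW [0.0, 0.005, -0.001] [-0.001, 0.002, 0.66] rows>= 2.8
```

```bash
python3 -m handwheel '[[0,0.001,0,0,0,0.2],[0,0.003,0,0,0,0.4],[0,0.005,0,0,0,0.66],[0,0.005,0,0,0,0.66],[0,0.005,0,0,0,0.66]]' | sed -n '2,4p'
python3 -c "
from h import *
print(robot.get_obs()['wrist_torque'].round(3))"
python3 -m handwheel '[[0,0.001,0,0,0,0.1],[0,0.002,0,0,0,0.2],[0,0.002,0,0,0,0.2],[0,0.002,0,0,0,0.2]]' | sed -n '2,4p'
python3 -c "
from h import *
print(robot.get_obs()['wrist_torque'].round(3))"
python3 -m handwheel '[[0,0.001,0,0,0,0.1],[0,0.002,0,0,0,0.2],[0,0.002,0,0,0,0.2],[0,0.002,0,0,0,0.2]]' | sed -n '2,4p'
python3 -c "
from h import *
print(robot.get_obs()['wrist_torque'].round(3),robot.get_obs()['time'])"
```

```text
tool_pos: [0.504, -0.0026, 0.0154]
ee_rot: [-3.14, 0.001, 2.12]
wrist_force: [-1.0, -2.4, 0.9]
[-0.428 -0.048  0.079]
tool_pos: [0.5041, -0.0024, 0.0154]
ee_rot: [-3.14, 0.001, 2.014]
wrist_force: [-1.4, -2.6, 1.2]
[-0.736  0.167  0.071]
tool_pos: [0.5044, -0.0022, 0.0154]
ee_rot: [-3.14, 0.001, 1.909]
wrist_force: [-2.0, -4.8, 1.0]
[-1.01   0.441  0.067] 62.6667
```

```bash
python3 -m handwheel '[[0,0.001,0,0,0,0.1],[0,0.001,0,0,0,0.1],[0,0.001,0,0,0,0.1]]' | sed -n '3,4p'
python3 -c "
from h import *
print(robot.get_obs()['wrist_torque'].round(3))"
python3 -m handwheel '[[0,0.001,0,0,0,0.1],[0,0.001,0,0,0,0.1],[0,0.001,0,0,0,0.1]]' | sed -n '3,4p'
python3 -c "
from h import *
print(robot.get_obs()['wrist_torque'].round(3))"
```

```text
ee_rot: [-3.14, 0.001, 1.856]
wrist_force: [-2.4, -4.7, 0.7]
[-1.103  0.513  0.025]
ee_rot: [-3.14, 0.001, 1.805]
wrist_force: [-1.9, -4.6, 1.8]
[-1.072  0.558  0.233]
```

```bash
python3 -m handwheel '[[0,0.001,0,0,0,0.1],[0,0.001,0,0,0,0.1],[0,0.001,0,0,0,0.1]]' | sed -n '3,4p'
python3 -c "
from h import *
print(robot.get_obs()['wrist_torque'].round(3))"
```

```text
ee_rot: [-3.14, 0.001, 1.753]
wrist_force: [-2.5, -4.5, 1.3]
[-0.98   0.622  0.435]
```

Torque rises linearly (0.43 N m) against the stop, so the key is fully clockwise. I'll release and rise, then check everything numerically.

```bash
python3 -m handwheel '[[0,0,0,0,0,0],[0,0,0,0,0,0],[0,0,0,0,0,0],[0,0,0,0,0,0],[0,0,0,0,0,0],[0,0,-0.1,0,0,0],[0,0,-0.3,0,0,0],[0,0,-0.5,0,0,0],[0,0,-0.6,0,0,0],[0,0,-0.6,0,0,0]]' 0.2 | sed -n '1,5p'
python3 -m handwheel '[[-0.2,0,-0.2,0,0,0],[-0.4,0,-0.2,0,0,0],[-0.4,0,-0.2,0,0,0],[-0.4,0,-0.2,0,0,0],[-0.4,0,-0.2,0,0,0],[-0.4,0,-0.2,0,0,0]]' | sed -n '2,3p'
python3 - <<'E'
from flat import *
w,c=snap('wrist','wend'); p,R=T(); print(p)
# key bar: top z = .010+.076
X=np.array([.5053,-.004]); u,v=proj(c,[*X,.086]).astype(int)
m=((w.max(2)<42)*255).astype(np.uint8); k=np.zeros_like(m); k[max(v-50,0):v+50,max(u-50,0):u+50]=1; m*=k
n,l,s,_=cv2.connectedComponentsWithStats(m)
for i in range(1,n):
    if s[i,4]>80:
        b=cv2.boxPoints(cv2.minAreaRect(np.argwhere(l==i)[:,::-1].astype(np.float32)))
        for z in (.086,.098):
            P=np.array([onz(c,q,z)[:2] for q in b]); e=max((P[1]-P[0],P[2]-P[1]),key=np.linalg.norm)
            print(z,s[i].tolist(),P.mean(0).round(4),[round(np.linalg.norm(P[j]-P[j-1])*1e3,1) for j in (1,2)],'bar yaw rel module',round((np.arctan2(e[1],e[0])-.171+np.pi/2)%np.pi-np.pi/2,3))
for n,X in (('S',(.4465,-.0465)),('M',(.4365,.0147)),('L',(.4255,.076)),('knob',(.490,.0815))):
    z=.0695 if n=='knob' else .076; r=.0085 if n=='knob' else .007
    uv=proj(c,[*X,z]); print(n,uv.round(),[a[3][:2] for a in circ(w,c,uv,r,z) or []] if 0<uv[0]<640 and 0<uv[1]<400 else 'out')
X=np.array([.667,-.124]);print('box',proj(c,[*X,.03]))
E
```

```text
time: 64.25
tool_pos: [0.5096, -0.0013, 0.1426]
ee_rot: [3.128, 0.003, 1.749]
wrist_force: [0.2, 1.1, 0.7]
width: 0.0377
tool_pos: [0.5189, -0.0786, 0.1741]
ee_rot: [-3.14, -0.002, 1.75]
[ 0.51896169 -0.07842262  0.17430885]
S [267. 153.] [[0.4482, -0.045], [0.4479, -0.0458], [0.4471, -0.041]]
M [265.  95.] [[0.4356, 0.0148], [0.4365, 0.0138]]
L [262.  30.] [[0.4252, 0.0777], [0.4249, 0.0785], [0.426, 0.0777]]
knob [325.  38.] [[0.4905, 0.0829], [0.4907, 0.082], [0.4911, 0.0825]]
box [424.16054556 232.84551843]
```

```bash
python3 - <<'E'
from flat import *
w=cv2.imread('pics/wend.png'); c=viewer.calibration('wrist'); np.set_printoptions(linewidth=260)
for z in (.086,.098): print(z,proj(c,[.5053,-.004,z]).round(1))
u,v=proj(c,[.5053,-.004,.086]).astype(int); g=w.max(2)
for r in range(v-30,v+31,4): print(r,g[r,u-45:u+46:3])
print(u)
for T_ in (60,75):
    m=((g<T_)*255).astype(np.uint8); k=np.zeros_like(m); k[v-32:v+32,u-38:u+38]=1; m*=k
    n,l,s,_=cv2.connectedComponentsWithStats(m); i=1+s[1:,4].argmax()
    b=cv2.boxPoints(cv2.minAreaRect(np.argwhere(l==i)[:,::-1].astype(np.float32)))
    P=np.array([onz(c,q,.086)[:2] for q in b]); e=max((P[1]-P[0],P[2]-P[1]),key=np.linalg.norm)
    print(T_,s[i],P.mean(0).round(4),[round(np.linalg.norm(P[j]-P[j-1])*1e3,1) for j in (1,2)],'rel',round((np.arctan2(e[1],e[0])-.171+np.pi/2)%np.pi-np.pi/2,3))
# waste box: dark-ish contents
E
```

```text
0.086 [325.2 124.6]
0.098 [325.2 124.8]
94 [ 77  77  72  71  87  99  99  98  99  97 101 135 156 186 187 187 187 187 185 187 188 141 141 141 114  70  66  63 181 183 183]
98 [ 90  78  76  59  86  98  97  99  98  98 108 129 118 120 145 184 187 186 187 186 187 139 138 139 113  54  54  85 184 182 183]
102 [122 123 113  70  97  96  97  98  97  99 100 136 118  58  55  55 109 182 182 186 187 138 137 139 117 182 183 182 182 182 182]
106 [185 185 185 186 186 142 143 137 137 137 138 128 119  69  53  55  98 140 140 141 138 137 137 139 122 182 183 182 183 183 182]
110 [185 186 186 186 186 186 187 186 186 143 136 135 118 101  53  55  66 138 120 120 116  85  85 120 109 183 182 183 182 183 182]
114 [186 186 186 186 185 187 187 186 186 186 186 169 117 102  53  53  52  93 119 120 113  85  85  83  84 134 179 182 182 182 183]
118 [186 185 186 186 185 186 187 187 186 186 186 186 152  91  52  53  53 102  77 118 113  85  85  85  87 134 135 136 136 134 156]
122 [185 186 185 186 187 186 187 186 187 186 186 179  92 168  51  55  54  59  76 110 113  85  84  84  91 134 134 134 133 134 136]
126 [187 185 185 186 1
[... 503 characters left out ...]
133 119  82 145 143 140 139 139 139 143 156 187 186 186 186  52  56  53 115 186 162 126 126 110 109 135 135 135 134 134 134]
146 [ 56 116  94 100 132 129 129 128 129 128 134 186 187 187 187  72  57  53 148 185 164 126 126 104 108 135 134 134 135 134 134]
150 [ 50 121  98  86 133 118 118 129 128 128 134 186 187 186 187 180 120 135 168 187 168  81  82  82 106 134 135 134 134 134 134]
154 [ 70  75  68  81  85  86  84  85 104 128 135 186 151 113 114 114 115 117 114 111 101  81  81  82 112 134 133 133 135 134 134]
325
60 [319 100  14  50 407] [ 0.5062 -0.0042] [np.float64(10.8), np.float64(50.9)] rel -1.468
75 [319  99  15  51 458] [ 0.5064 -0.0037] [np.float64(11.9), np.float64(52.0)] rel -1.386
```

```bash
python3 - <<'E'
from flat import *
w=cv2.imread('pics/wend.png'); c=viewer.calibration('wrist'); g=w.max(2)
C=np.array([.667,-.124]); Rz=Ro.from_euler('z',.165).as_matrix()[:2,:2]
pts=np.array([proj(c,[*(C+Rz@np.array(q)),.003]) for q in ((-.045,-.05),(-.045,.05),(.045,.05),(.045,-.05))]).astype(int); print(pts.tolist())
m=np.zeros_like(g); cv2.fillConvexPoly(m,pts,1); d=((g<50)&(m>0)).astype(np.uint8)
n,l,s,ce=cv2.connectedComponentsWithStats(d)
print([(s[i].tolist(),onz(c,ce[i],.02).round(3).tolist()) for i in range(1,n) if s[i,4]>25], np.median(g[m>0]))
o=robot.get_obs(); print(o['time'],o['qvel'].round(3),o['wrist_force'].round(1))
E
```

```text
[[385, 255], [390, 192], [452, 193], [443, 256]]
[([385, 194, 67, 62, 797], [0.641, -0.107, 0.02]), ([417, 213, 22, 21, 252], [0.672, -0.111, 0.02]), ([410, 232, 17, 8, 74], [0.661, -0.133, 0.02]), ([416, 242, 19, 15, 177], [0.678, -0.153, 0.02])] 88.0
64.8 [ 0.006 -0.005 -0.004 -0.005 -0.    -0.   ] [ 0.7 -0.6  0.3]
```

Dark stems lie inside the waste box, near (0.672,-0.111) and (0.678,-0.153). Everything else is in place, so I'm handing in.

```bash
python3 -c "
from bench import robot
print(robot.close_job())"
```

```text
the job is handed in; nothing more can be done
None
```

The job is handed in at about 65 s of the 210 s, no verdict returned: both spent electrodes (small and large; the medium well was empty) are in the waste box, the three new ones are home with their flats matched, the fork is at its forward stop, and the key dropped into the lock and is turned clockwise to its stop.

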